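# Zero the bench scale and lift the bar off to weigh it

### The job

Weigh the square steel bar by taking it off the bench scale: with the bar still lying on the scale, press the scale's recessed zero button fully in with the tip of the screwdriver for about half a second, then lay the screwdriver down on the bench, clear of the scale, without dropping it. Then grip the bar at its middle, lift it straight up about 10 cm and hold it still and level over the pan; the program finishes while the gripper is still holding the bar there. Leave the chisel, spanner, tape measure and nut where they are.

Things in the scene. Friction and masses are not known exactly. Their poses are not given: they have to be found in the camera images.
- scale: Fixed grey bench scale, 200 (x) x 180 (y) x 76 mm high; origin on the bench under its housing. Upright front panel 100 mm from the origin on its -x side, with a dark display and the recessed zero button. Steel pan (160 x 170 mm, top 66 mm high) with two dark rests, 120 mm along x, 12 mm wide, at y = +55 and -55 mm, 76 mm high; the bar lies across them along y.
- pan_center (a point): Centre of the pan's top face, 66 mm above the bench, 10 mm behind the scale's origin; axes as the scale's.
- button_face (a point): Front of the zero button, a black disc 16 mm across, 38 mm above the bench, inside a round 18 mm hole in the front panel, 45 mm toward +y from the scale's middle. It stands 4 mm behind the panel, 6 mm behind the rim of the flat black ring (25 mm outside) round the hole. Axes as the scale's: +x is the way it is pressed.
- zero_button (a joint): Travel of the zero button along the scale's +x: 0 out, 0.005 m fully in (end stop). A spring returns it; it takes 0.7 N to start and about 4.2 N fully in. From 0.004 m on it counts as pressed.
- screwdriver: Loose slotted screwdriver, red handle, steel blade, 200 mm long, 110 g, lying on the bench; origin under its middle. Its y axis runs along it to the tip: handle (27 mm wide, 25 mm high) from y = -100 to -7 mm, blade to the tip at y = +100 mm; centre line 12.5 mm above its underside. As it lies, the tip hangs about 2 mm lower than the handle's centre.
- driver_grip (a point): On the centre line of the screwdriver's handle, where to grip it, 45 mm behind its origin and 145 mm from the tip, 12.5 mm above its underside, near its centre of mass. Axes as the screwdriver's: y toward the tip.
- driver_tip (a point): Tip of the screwdriver's blade, at most 8 mm wide and 6 mm high, on its centre line.
- square_bar: Loose plain square steel bar, 16 x 260 x 16 mm, 0.3 to 0.5 kg, lying on the scale's two rests, its underside 76 mm above the bench; origin at the middle of its underside, y along its length, z up.
- bar_center (a point): Centre of the square bar (also its centre of mass), where to grip it; axes as the bar's, y along its length. The pan's top lies 18 mm below it.
- cold_chisel: Loose dark cold chisel, 19 x 170 x 17 mm, lying on the bench along its y; origin under its middle. Not to be moved.
- spanner_13: Loose bright combination spanner, 25 x 165 x 8 mm, lying on the bench along its y; origin under its middle. Not to be moved.
- tape_measure: Loose yellow tape measure standing on its edge, 37 x 71 x 64 mm high; origin under its middle. Not to be moved.
- nut_m20: Loose hexagon nut, 30 x 34 x 16 mm, lying flat; origin under its middle. Not to be moved.

How it is judged (in metres and radians):
On the way, in this order (a step that is already met when the one before it is completed fails the run):
1. the zero button is pressed fully in with the screwdriver while the bar lies on the scale, not touched (value of joint zero_button above 0.004 m and contact force between screwdriver and scale above 0.5 N and contact force between screwdriver and the fingers above 0.5 N and contact force between square_bar and scale above 1.5 N and contact force between square_bar and the fingers below 0.05 N), for 0.2 s.
2. the screwdriver lies on the bench, let go and clear of the scale, the button is out again and the bar still lies on the scale (height (world z) of driver_grip below 0.025 m and height (world z) of driver_tip below 0.03 m and contact force between screwdriver and the arm below 0.05 N and contact force between screwdriver and the fingers below 0.05 N and contact force between screwdriver and scale below 0.05 N and linear speed of screwdriver below 0.02 m/s and value of joint zero_button below 0.0012 m and contact force between square_bar and scale above 1.5 N), for 0.2 s.
At the end, for the whole second after the job is handed in: Bar held in the gripper 60-160 mm above its rests, its centre within 80 mm of the pan centre from above, level within 0.12 rad, still (under 20 mm/s, 0.1 rad/s), off the scale; screwdriver lying still on the bench, let go, clear of the scale; button out (z of bar_center in the frame of pan_center between 0.078 and 0.178 m and horizontal distance between bar_center and pan_center below 0.08 m and angle between square_bar's own z axis and vertical below 0.12 rad and linear speed of each of square_bar, screwdriver below 0.02 m/s and angular speed of square_bar below 0.1 rad/s and contact force between square_bar and the fingers above 2 N and contact force between each of square_bar, screwdriver and scale below 0.05 N and height (world z) of driver_grip below 0.025 m and height (world z) of driver_tip below 0.03 m and contact force between screwdriver and the arm below 0.05 N and contact force between screwdriver and the fingers below 0.05 N and value of joint zero_button below 0.0012 m); the arm keeps its last pose, push and grip.
It fails at once if the chisel is moved by more than 25 mm (distance of cold_chisel from where it was at the start of the episode above 0.025 m).
It fails at once if the spanner is moved by more than 25 mm (distance of spanner_13 from where it was at the start of the episode above 0.025 m).
It fails at once if the tape measure is moved by more than 25 mm (distance of tape_measure from where it was at the start of the episode above 0.025 m).
It fails at once if the nut is moved by more than 25 mm (distance of nut_m20 from where it was at the start of the episode above 0.025 m).
It fails at once if the screwdriver is dropped (falls faster than 0.8 m/s, not held) (linear speed of screwdriver above 0.8 m/s and contact force between screwdriver and the fingers below 0.05 N).
It also fails if it takes over 64 s, if anything falls off the work surface, if the arm or the gripper's body presses on something with over 40 N, if the wrist force passes 120 N, or if a joint passes its speed limit or range.

### The arm

A 6-joint arm with a two-finger parallel gripper is mounted at the origin on a cart in front of the work surface, level with it; the furniture and walls round the work are solid. World frame = base frame: x ahead of the robot, y to its left, z up, the work surface at z = 0. Lengths are in m, angles in degrees, forces in N, time in s.
With the tool pointing down it reaches from about 0.225 to 0.725 m from the base axis. Payload 3.1 kg.
Tool frame: the origin (TCP) lies at the very end of the fingers, on their centre line; the grasp point (between the pads) lies 19 mm behind it; z points along the fingers, x is the direction in which the jaws open and shut, and the axes are right-handed (so a half turn about z gives the same grasp; the last joint's range is limited). The gripper opens to 85 mm and grips with 20 to 120 N. Pads are 22 mm wide; open, the fingers measure 114 mm over their backs; the gripper's body (76 mm by 85 mm) begins 54 mm behind the grasp point. The pads swing forward as they close: fully open they stand 13 mm farther back than shut.
Start: joints at [-77.968, 2.75, 5.684, 92.934, 0, 82.678], TCP at [0.174, -0.495, 0.231] pointing down, gripper open.
Joint ranges: [-166.93, 166.93], [-56.73, 111.36], [-69.38, 81.34], [-121.58, 131.49], [-85.45, 84.26], [-180, 180]. Speed limits (degrees/s): [159.86, 159.86, 180, 180, 180, 180].

### API

Orientations are given as [roll, pitch, yaw] about the fixed x, y, z axes, in that order (R = Rz(yaw) Ry(pitch) Rx(roll)).
In Python, from workcell import status, get_image, calibration, bot gives the robot as it stands.
- The arm moves only by the shell command python3 -m pendant 'ROWS' [FORCE]. ROWS is JSON, a list of rows, each an object of numbers: "dx", "dy", "dz": the shift along the tool's x, y, z normalised to -1 to 1, where 1 is 0.02 m; "roll": the turn about the tool's z normalised to -1 to 1, where 1 is pi/2 rad; "hand": the opening, from -1 (shut) to 1 (fully open). In form: [{"dx": .., "dy": .., "dz": .., "roll": .., "hand": ..}, ...]. A call has 1 to 10 rows; each row shifts and turns the pose as measured when the row begins, along the tool's axes as they then stand; what a row does not reach is not made up. A row lasts 1/12 s, in which the tool goes at most 41.7 mm and 7.16 degrees, less where a joint would pass 70% of its speed; a pose out of reach is approached as far as the arm can. A call with a number of a shift or a turn outside -1 to 1 is refused whole. A call with a gripper value outside its range is refused whole. The fingers move at their own pace and stop on an object; FORCE is the grip in N (left out, the last holds). Time passes only in rows, so rows that do not move let the fingers close. It gives the time, the measured TCP pose, the force and the opening at its end, in the units of the state.
- status.sense(): the state, without advancing time (a new reading comes with each control period).
- get_image(name): name is "scene" or "top"; returns the picture (384x512x3 uint8, red, green, blue); there is no depth.
- calibration(name): a dict with "vfov" (degrees; the focal length in pixels is half the picture's height over the tangent of half this angle, whatever the lens; pixels are square), "cx", "cy" (the principal point, pixels), "k1" (the pictures are not rectified: a ray, as slopes to the right and down, at radius r is drawn at 1 + k1 r^2 times it, then the intrinsics apply), "cam_to_world" (4x4, takes a point from camera to world coordinates). Camera axes: x right, y down, z forward; pixel columns grow to the right and rows downward; lengths in m; the calibration is good to about 2 mm. A picture is of the moment at which its call begins. calibration takes no time and is no camera call.
- bot.close_job(): hands the job in, once; it reports no verdict.
The state is a dict: "clock": time; "joint_pos": joint angles; "joint_vel": joint speeds; "tau": joint torques, N m; "eef_pos": TCP position; "tcp_rot": TCP orientation; "force": force on the tool from outside, world axes, zero at the start; "ft_torque": the same for the moment, N m; "width": finger opening in m.
Only numpy, scipy, OpenCV 4.12 (cv2) and the standard library are available. Lean on these libraries where they do the work, as an engineer would, in place of code of your own. Each camera call takes 0.05 s, during which the arm holds its last target.

## Working session

There is one attempt and no reset: what is moved stays moved. The work goes in short steps, Python scripts to look and compute and a shell command to move; the robot and the scene stay as the last step left them, time stands still between calls to the robot, and variables do not carry over. Pictures are saved under pics/ and viewed, and the job is handed in when it is done.

```bash
mkdir -p pics; ls
python3 - <<'E'
from workcell import status,get_image,calibration,bot
import cv2
print(status.sense())
for n in("scene","top"):
    im=get_image(n); cv2.imwrite(f"pics/{n}0.png",im[:,:,::-1]); print(calibration(n))
E
```

```text
pics
{'clock': 0.0, 'joint_pos': array([-7.79693627e+01,  2.79364098e+00,  5.59068976e+00,  9.29361878e+01,
       -2.54945461e-04,  8.26795198e+01]), 'joint_vel': array([-0.02546621,  0.0219087 , -0.06977745, -0.01482226, -0.02472314,
        0.04418468]), 'tau': array([-3.94822591e-04, -3.38785958e+01,  3.20014179e+01,  2.04625726e-02,
       -7.40521227e-05, -2.26166371e-06]), 'eef_pos': array([ 0.17383174, -0.49471205,  0.23010234]), 'tcp_rot': array([-1.79982524e+02,  1.38037385e-01, -7.06488611e+01]), 'force': array([-0.31739732,  0.14165446,  0.42388648]), 'ft_torque': array([-0.06132664, -0.03670844,  0.00680849]), 'width': 0.08563783261286291}
{'vfov': 57.107691088699184, 'cx': 250.1504201539976, 'cy': 195.7478789388978, 'k1': -0.07741607714164034, 'cam_to_world': array([[-0.89878502, -0.30237484,  0.31741921,  0.24094658],
       [-0.43821085,  0.64035308, -0.63080836,  0.60047505],
       [-0.01251979, -0.70605764, -0.70804369,  0.69501131],
       [ 0.        ,  0.        ,  0.        ,  1.        ]])}
{'vfov': 46.79024927344236, 'cx': 257.48771429669114, 'cy': 193.9582916035919, 'k1': -0.04083448526505875, 'cam_to_world': array([[ 1.50682162e-02, -9.82025302e-01,  1.88146899e-01,
         3.30320038e-01],
       [-9.99878206e-01, -1.55638580e-02, -1.15718807e-03,
         2.69395338e-02],
       [ 4.06467959e-03, -1.88106547e-01, -9.82140217e-01,
         1.22466887e+00],
       [ 0.00000000e+00,  0.00000000e+00,  0.00000000e+00,
         1.00000000e+00]])}
```

View pics/scene0.png

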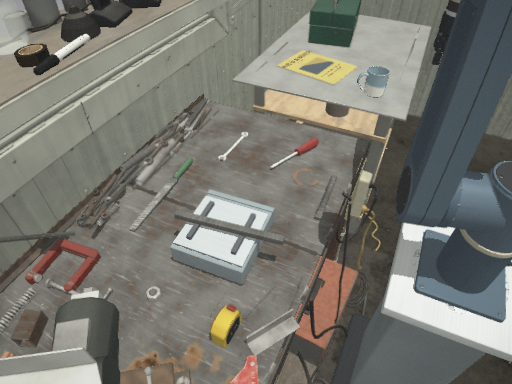

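View pics/top0.png

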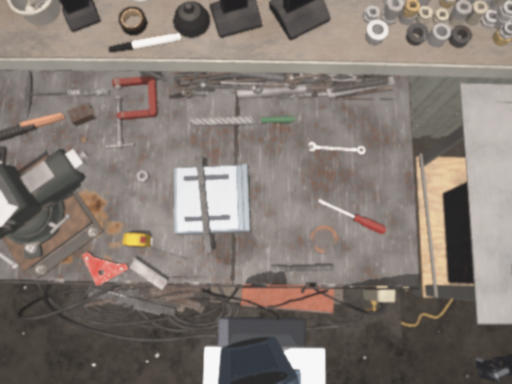

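Run:
```python
import cv2
t=cv2.imread("pics/top0.png"); s=cv2.imread("pics/scene0.png")
def c(im,x0,y0,w,h,k,n): cv2.imwrite(n,cv2.resize(im[y0:y0+h,x0:x0+w],None,fx=k,fy=k,interpolation=cv2.INTER_CUBIC))
c(t,165,145,100,112,5,"pics/c_top_scale.png")
c(t,265,135,130,145,4,"pics/c_top_drv.png")
c(s,160,170,180,120,4,"pics/c_scn_scale.png")
c(s,210,125,130,100,5,"pics/c_scn_drv.png")
```

```text
(no output)
```

View pics/c_top_scale.png

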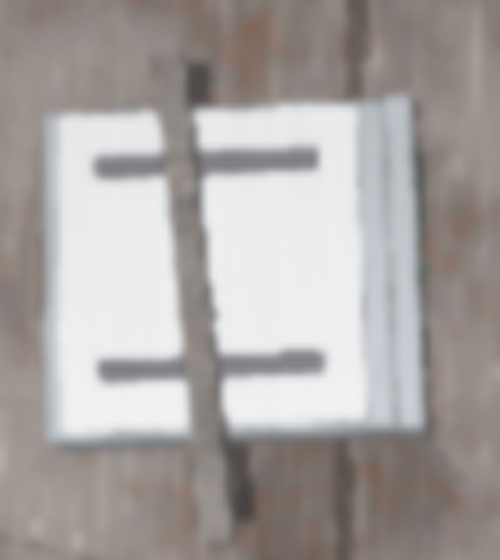

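View pics/c_top_drv.png

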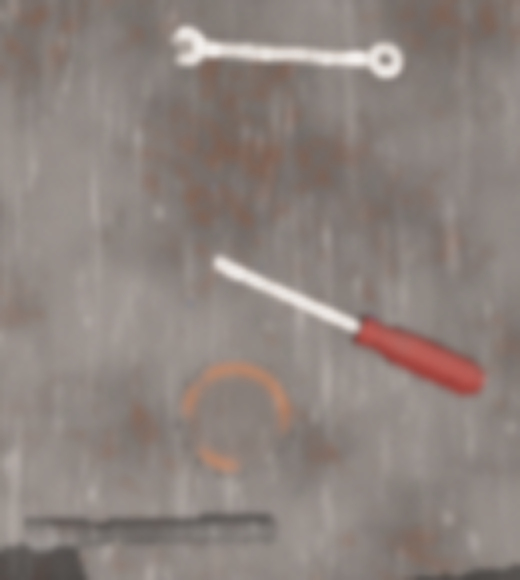

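View pics/c_scn_scale.png

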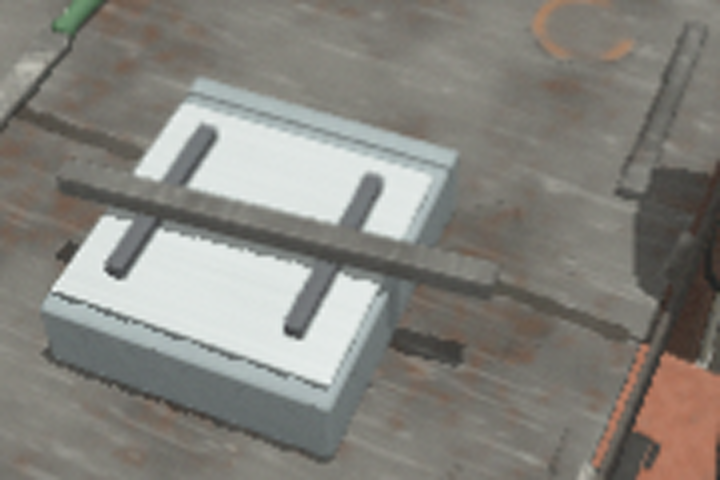

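View pics/c_scn_drv.png

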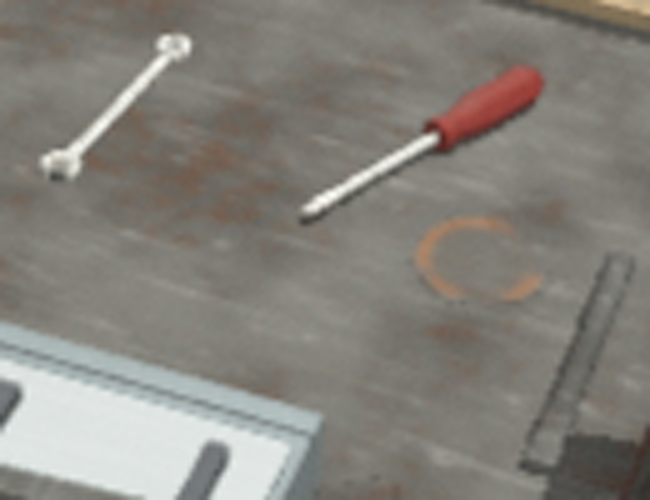

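```bash
cat > h.py <<'E'
import numpy as np, cv2
from workcell import calibration
def K(c):
    f=192/np.tan(np.radians(c['vfov']/2)); return f
def ray(n,u,v):
    c=calibration(n); f=K(c); x=(u-c['cx'])/f; y=(v-c['cy'])/f
    rd=np.hypot(x,y); r=rd
    for _ in range(20): r=rd/(1+c['k1']*r*r)
    s=r/rd if rd>0 else 1
    T=np.array(c['cam_to_world']); return T[:3,3],T[:3,:3]@np.array([x*s,y*s,1])
def at(n,u,v,z):
    o,d=ray(n,u,v); return o+d*(z-o[2])/d[2]
def proj(n,p):
    c=calibration(n); f=K(c); T=np.array(c['cam_to_world']); q=T[:3,:3].T@(np.asarray(p,float)-T[:3,3])
    x,y=q[0]/q[2],q[1]/q[2]; s=1+c['k1']*(x*x+y*y); return c['cx']+f*x*s,c['cy']+f*y*s
def crop(n,x0,y0,k,pts,z):
    return np.array([at(n,x0+(u+.5)/k-.5,y0+(v+.5)/k-.5,z) for u,v in pts])
E
python3 - <<'E'
from h import *
np.set_printoptions(precision=4,suppress=True)
T=lambda p,z:crop("top",165,145,5,p,z)
S=lambda p,z:crop("scene",160,170,4,p,z)
print("rests top",T([(95,165),(318,157),(100,370),(324,360)],.076))
print("rests scn (far L, near..)",S([(209,127),(115,274),(374,177),(294,332)],.076))
print("panel edge top",T([(408,97),(423,428)],.076))
print("back edge top",T([(45,115),(52,440)],.066))
print("panel scn edge",S([(197,80),(457,154)],.076))
print("back bottom scn",S([(45,350),(330,460)],.0))
print("back top scn",S([(48,297),(330,410)],.066))
print("bar top",T([(172,62),(217,540)],.092))
print("bar scn",S([(64,170),(497,270)],.092))
D=lambda p,z:crop("top",265,135,4,p,z)
print("drv tip,end,ferrule",D([(219,261),(478,381),(360,328)],.0125))
D=lambda p,z:crop("scene",210,125,5,p,z)
print("drv scn",D([(306,214),(532,82),(437,134)],.0125))
D=lambda p,z:crop("top",265,135,4,p,z)
print("chisel",D([(28,525),(273,522)],.017))
print("spanner",D([(173,42),(402,62)],.008))
E
```

```text
rests top [[0.5915 0.2224 0.076 ]
 [0.5977 0.1041 0.076 ]
 [0.4819 0.2147 0.076 ]
 [0.489  0.098  0.076 ]]
rests scn (far L, near..) [[0.5946 0.1064 0.076 ]
 [0.5844 0.2275 0.076 ]
 [0.4857 0.1002 0.076 ]
 [0.4761 0.2191 0.076 ]]
panel edge top [[0.6313 0.057  0.076 ]
 [0.4543 0.0456 0.076 ]]
back edge top [[0.6209 0.2524 0.066 ]
 [0.4459 0.2399 0.066 ]]
panel scn edge [[0.6225 0.0739 0.076 ]
 [0.4488 0.0623 0.076 ]]
back bottom scn [[0.6332 0.2486 0.    ]
 [0.4459 0.2409 0.    ]]
back top scn [[0.6151 0.2515 0.066 ]
 [0.4398 0.2487 0.066 ]]
bar top [[0.6443 0.1816 0.092 ]
 [0.3939 0.1488 0.092 ]]
bar scn [[0.6443 0.1855 0.092 ]
 [0.39   0.1456 0.092 ]]
drv tip,end,ferrule [[ 0.5485 -0.1466  0.0125]
 [ 0.4674 -0.3244  0.0125]
 [ 0.503  -0.2437  0.0125]]
drv scn [[ 0.5436 -0.1406  0.0125]
 [ 0.4638 -0.3236  0.0125]
 [ 0.5003 -0.246   0.0125]]
chisel [[ 0.3653 -0.0155  0.017 ]
 [ 0.3696 -0.1806  0.017 ]]
spanner [[ 0.7077 -0.1162  0.008 ]
 [ 0.6957 -0.28    0.008 ]]
```

```bash
cat >> h.py <<'E'
from workcell import status
from scipy.spatial.transform import Rotation as Ro
def go(target,yaw=None):
    s=status.sense(); p=np.array(s['eef_pos']); R=Ro.from_euler('xyz',s['tcp_rot'],degrees=True)
    d=R.inv().apply(np.asarray(target)-p)
    print('t',round(s['clock'],2),'p',p.round(4),'rot',np.round(s['tcp_rot'],2),'F',np.round(s['force'],1),'w',round(s['width'],4))
    print('tool delta units (dx,dy,dz):',(d/0.02).round(3),'roll units:',None if yaw is None else round(-(((yaw-s['tcp_rot'][2])+180)%360-180)/90,4))
E
python3 -m pendant '[{"roll":-0.0795,"dz":0},{"roll":-0.0795},{"roll":-0.0795},{"roll":-0.0795},{"roll":-0.0795},{"roll":-0.0795},{"roll":-0.03}]'
python3 -c "
from h import *
go([.487,-.275,.15],-24.5)"
```

```text
t 0.1 p [ 0.1738 -0.4948  0.2302] rot [-1.7999e+02  1.2000e-01 -7.0650e+01] F [0.6 0.2 0.2] w 0.0852
tool delta units (dx,dy,dz): [ -5.171 -18.414   4.028] roll units: -0.5127invalid input at $[0]: expected keys dx, dy, dz, roll, hand
```

```bash
python3 -m pendant '[{"dx":0,"dy":0,"dz":0,"roll":-0.0795,"hand":1},{"dx":0,"dy":0,"dz":0,"roll":-0.0795,"hand":1},{"dx":0,"dy":0,"dz":0,"roll":-0.0795,"hand":1},{"dx":0,"dy":0,"dz":0,"roll":-0.0795,"hand":1},{"dx":0,"dy":0,"dz":0,"roll":-0.0795,"hand":1},{"dx":0,"dy":0,"dz":0,"roll":-0.0795,"hand":1},{"dx":0,"dy":0,"dz":0,"roll":-0.036,"hand":1}]'
python3 -c "
from h import *
go([.487,-.275,.15],-24.5)"
```

```text
clock: 0.68
eef_pos: [0.1733, -0.4921, 0.225]
tcp_rot: [-179.4, 0.4, -23.8]
force: [-1.0, 0.2, -1.3]
width: 0.0852
t 0.68 p [ 0.1733 -0.4921  0.225 ] rot [-179.44    0.41  -23.79] F [-1.   0.2 -1.3] w 0.0852
tool delta units (dx,dy,dz): [ 10.    -16.225   3.837] roll units: 0.0079
```

```bash
python3 -m pendant '[{"dx":0.6,"dy":-1,"dz":0.2,"roll":0,"hand":1},{"dx":0.6,"dy":-1,"dz":0.2,"roll":0,"hand":1},{"dx":0.6,"dy":-1,"dz":0.2,"roll":0,"hand":1},{"dx":0.6,"dy":-1,"dz":0.2,"roll":0,"hand":1},{"dx":0.6,"dy":-1,"dz":0.2,"roll":0,"hand":1},{"dx":0.6,"dy":-1,"dz":0.2,"roll":0,"hand":1},{"dx":0.6,"dy":-1,"dz":0.2,"roll":0,"hand":1},{"dx":0.6,"dy":-1,"dz":0.2,"roll":0,"hand":1},{"dx":0.6,"dy":-1,"dz":0.2,"roll":0,"hand":1},{"dx":0.6,"dy":-1,"dz":0.2,"roll":0,"hand":1}]'
python3 -c "
from h import *
go([.487,-.275,.15],-24.5)"
```

```text
clock: 1.52
eef_pos: [0.3661, -0.352, 0.1779]
tcp_rot: [-179.2, 0.9, -24.2]
force: [0.7, -0.5, -0.4]
width: 0.0855
t 1.52 p [ 0.3661 -0.352   0.1779] rot [-179.19    0.93  -24.24] F [ 0.7 -0.5 -0.4] w 0.0855
tool delta units (dx,dy,dz): [ 3.956 -5.973  1.413] roll units: 0.0029
```

```bash
python3 -m pendant '[{"dx":0.5,"dy":-0.75,"dz":0.15,"roll":0,"hand":1},{"dx":0.5,"dy":-0.75,"dz":0.15,"roll":0,"hand":1},{"dx":0.5,"dy":-0.75,"dz":0.15,"roll":0,"hand":1},{"dx":0.5,"dy":-0.75,"dz":0.15,"roll":0,"hand":1},{"dx":0.5,"dy":-0.75,"dz":0.15,"roll":0,"hand":1},{"dx":0.5,"dy":-0.75,"dz":0.15,"roll":0,"hand":1},{"dx":0.5,"dy":-0.75,"dz":0.15,"roll":0,"hand":1},{"dx":0.3,"dy":-0.4,"dz":0.1,"roll":0,"hand":1},{"dx":0,"dy":0,"dz":0,"roll":0,"hand":1}]'
python3 - <<'E'
from h import *
from workcell import get_image
go([.487,-.275,.15],-24.5)
for n in("scene","top"):
    im=get_image(n)[:,:,::-1].copy(); cv2.imwrite(f"pics/{n}1.png",im)
    p=status.sense()['eef_pos']; print(proj(n,p))
    x,y=(270,100) if n=="scene" else (290,160)
    cv2.imwrite(f"pics/{n}1c.png",cv2.resize(im[y:y+120,x:x+120],None,fx=5,fy=5,interpolation=cv2.INTER_CUBIC))
E
```

```text
clock: 2.27
eef_pos: [0.4867, -0.2686, 0.1462]
tcp_rot: [-178.9, 1.6, -23.9]
force: [-0.1, 0.3, -0.1]
width: 0.0854
t 2.27 p [ 0.4867 -0.2686  0.1462] rot [-178.88    1.64  -23.86] F [-0.1  0.3 -0.1] w 0.0854
tool delta units (dx,dy,dz): [ 0.137  0.286 -0.199] roll units: 0.0071
(np.float64(308.0693436097857), np.float64(111.66502826284011))
(np.float64(377.2300915040664), np.float64(216.33033477689563))
```

View pics/scene1c.png

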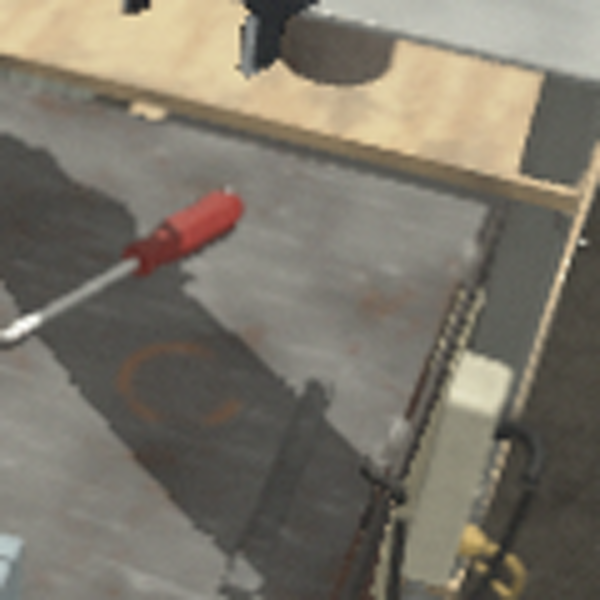

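View pics/top1c.png

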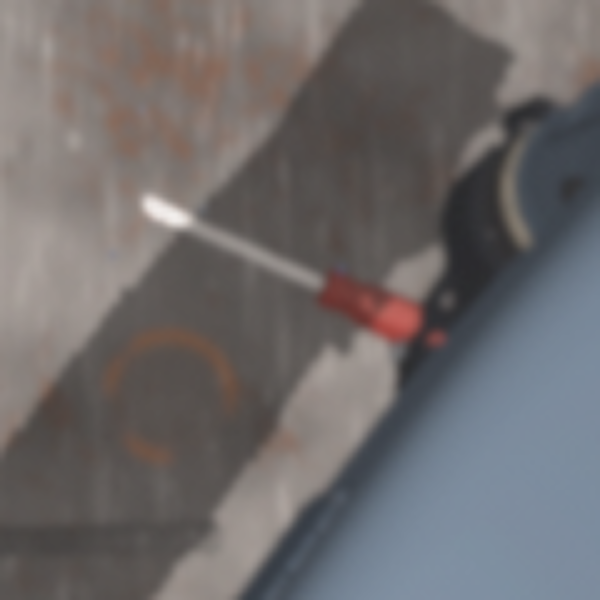

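```bash
python3 -m pendant '[{"dx":0,"dy":0.2,"dz":0,"roll":0,"hand":1},{"dx":0,"dy":0,"dz":0,"roll":0,"hand":1},{"dx":0,"dy":0,"dz":0,"roll":0,"hand":1},{"dx":0,"dy":0,"dz":0,"roll":0,"hand":1}]'
python3 - <<'E'
from h import *
go([.487,-.275,.15],-24.5)
print(status.sense()['joint_pos'])
E
```

```text
clock: 2.7
eef_pos: [0.4812, -0.2763, 0.1475]
tcp_rot: [-179.0, 1.7, -24.2]
force: [-1.0, 0.3, 0.5]
width: 0.0856
t 2.7 p [ 0.4812 -0.2763  0.1475] rot [-179.04    1.66  -24.19] F [-1.   0.3  0.5] w 0.0856
tool delta units (dx,dy,dz): [ 0.235 -0.178 -0.131] roll units: 0.0035
[-37.10981485   9.00296255   2.8668473   85.69969212   0.56836164
  77.08048662]
```

```bash
python3 -c "
from h import *
go([.487,-.275,.045],-24.5)"
python3 -m pendant '[{"dx":0.05,"dy":0,"dz":0.6,"roll":0,"hand":1},{"dx":0.05,"dy":0,"dz":0.6,"roll":0,"hand":1},{"dx":0.05,"dy":0,"dz":0.6,"roll":0,"hand":1},{"dx":0.05,"dy":0,"dz":0.6,"roll":0,"hand":1},{"dx":0.05,"dy":0,"dz":0.6,"roll":0,"hand":1},{"dx":0,"dy":0,"dz":0.6,"roll":0,"hand":1},{"dx":0,"dy":0,"dz":0.6,"roll":0,"hand":1},{"dx":0,"dy":0,"dz":0.4,"roll":0,"hand":1},{"dx":0,"dy":0,"dz":0,"roll":0,"hand":1}]'
python3 - <<'E'
from h import *
go([.487,-.275,.03],-24.5)
E
```

```text
t 2.7 p [ 0.4812 -0.2763  0.1475] rot [-179.04    1.66  -24.19] F [-1.   0.3  0.5] w 0.0856
tool delta units (dx,dy,dz): [ 0.387 -0.09   5.116] roll units: 0.0035
clock: 3.45
eef_pos: [0.481, -0.2762, 0.0436]
tcp_rot: [-179.0, 1.8, -24.4]
force: [-0.5, 1.1, -0.4]
width: 0.0856
t 3.45 p [ 0.481  -0.2762  0.0436] rot [-179.01    1.84  -24.4 ] F [-0.5  1.1 -0.4] w 0.0856
tool delta units (dx,dy,dz): [ 0.27  -0.169  0.676] roll units: 0.0011
```

```bash
python3 -m pendant '[{"dx":0.2,"dy":-0.12,"dz":0.4,"roll":0,"hand":1},{"dx":0.1,"dy":-0.05,"dz":0.4,"roll":0,"hand":1},{"dx":0,"dy":0,"dz":0.4,"roll":0,"hand":1},{"dx":0,"dy":0,"dz":0.3,"roll":0,"hand":1},{"dx":0,"dy":0,"dz":0,"roll":0,"hand":1}]'
python3 - <<'E'
from h import *
from workcell import get_image
go([.487,-.275,.004],-24.5)
for n in("scene","top"):
    im=get_image(n)[:,:,::-1].copy(); cv2.imwrite(f"pics/{n}2.png",im)
    x,y=(250,100) if n=="scene" else (300,170)
    cv2.imwrite(f"pics/{n}2c.png",cv2.resize(im[y:y+100,x:x+100],None,fx=6,fy=6,interpolation=cv2.INTER_CUBIC))
E
```

```text
clock: 3.87
eef_pos: [0.488, -0.2746, 0.0102]
tcp_rot: [-179.0, 1.8, -24.4]
force: [-1.3, 0.4, -0.8]
width: 0.0851
t 3.87 p [ 0.488  -0.2746  0.0102] rot [-179.01    1.82  -24.39] F [-1.3  0.4 -0.8] w 0.0851
tool delta units (dx,dy,dz): [-0.026  0.046  0.308] roll units: 0.0012
```

View pics/scene2c.png

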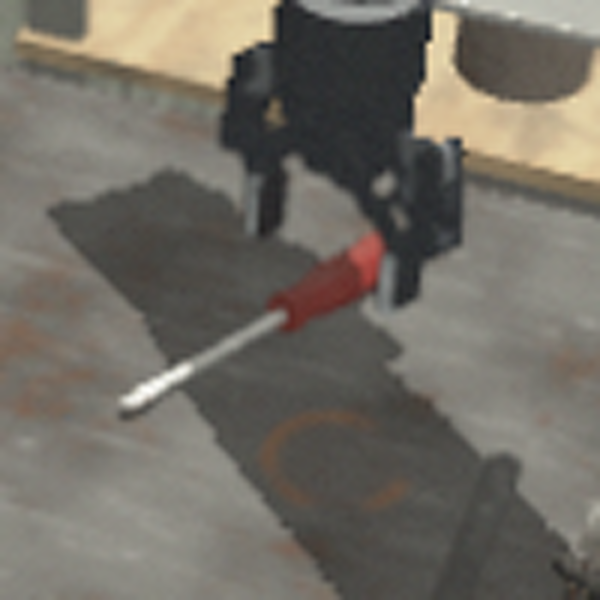

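View pics/top2c.png

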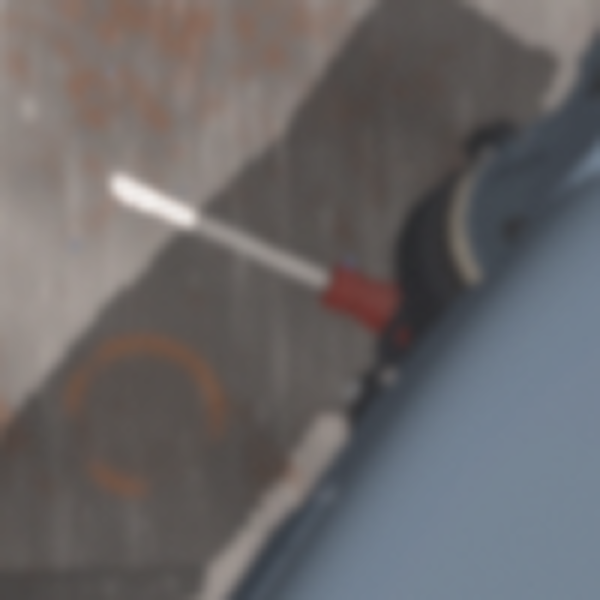

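```bash
python3 -m pendant '[{"dx":-0.1,"dy":0,"dz":0.15,"roll":0,"hand":1},{"dx":-0.1,"dy":0,"dz":0.13,"roll":0,"hand":1},{"dx":0,"dy":0,"dz":0,"roll":0,"hand":1}]'
python3 - <<'E'
from h import *
go([.487,-.275,.004],-24.5)
E
```

```text
clock: 4.22
eef_pos: [0.4856, -0.274, 0.0073]
tcp_rot: [-179.1, 1.6, -24.4]
force: [-0.3, 0.9, -0.1]
width: 0.0858
t 4.22 p [ 0.4856 -0.274   0.0073] rot [-179.07    1.55  -24.4 ] F [-0.3  0.9 -0.1] w 0.0858
tool delta units (dx,dy,dz): [0.086 0.019 0.162] roll units: 0.0011
```

```bash
python3 -m pendant '[{"dx":0,"dy":0,"dz":0.2,"roll":0,"hand":1},{"dx":0,"dy":0,"dz":0,"roll":0,"hand":-1},{"dx":0,"dy":0,"dz":0,"roll":0,"hand":-1},{"dx":0,"dy":0,"dz":0,"roll":0,"hand":-1},{"dx":0,"dy":0,"dz":0,"roll":0,"hand":-1},{"dx":0,"dy":0,"dz":0,"roll":0,"hand":-1},{"dx":0,"dy":0,"dz":0,"roll":0,"hand":-1},{"dx":0,"dy":0,"dz":0,"roll":0,"hand":-1}]' 50
python3 - <<'E'
from h import *
go([.487,-.275,.004],-24.5)
E
```

```text
clock: 4.88
eef_pos: [0.4863, -0.2747, 0.0044]
tcp_rot: [-179.1, 1.4, -24.4]
force: [-0.2, 0.4, -0.8]
width: 0.0224
t 4.88 p [ 0.4863 -0.2747  0.0044] rot [-179.11    1.37  -24.42] F [-0.2  0.4 -0.8] w 0.0224
tool delta units (dx,dy,dz): [ 0.036 -0.     0.017] roll units: 0.0008
```

```bash
python3 -m pendant '[{"dx":0,"dy":0,"dz":0,"roll":0,"hand":-1},{"dx":0,"dy":0,"dz":0,"roll":0,"hand":-1},{"dx":0,"dy":0,"dz":0,"roll":0,"hand":-1}]' 50
python3 - <<'E'
from h import *
from workcell import get_image
go([.487,-.275,.004],-24.5)
for n in("scene","top"):
    im=get_image(n)[:,:,::-1].copy(); cv2.imwrite(f"pics/{n}3.png",im)
    x,y=(250,100) if n=="scene" else (300,170)
    cv2.imwrite(f"pics/{n}3c.png",cv2.resize(im[y:y+100,x:x+100],None,fx=6,fy=6,interpolation=cv2.INTER_CUBIC))
E
```

```text
clock: 5.13
eef_pos: [0.4864, -0.2747, 0.0043]
tcp_rot: [-179.1, 1.4, -24.4]
force: [-0.0, 0.6, -0.2]
width: 0.0225
t 5.13 p [ 0.4864 -0.2747  0.0043] rot [-179.11    1.38  -24.42] F [-0.   0.6 -0.2] w 0.0225
tool delta units (dx,dy,dz): [ 0.035 -0.     0.014] roll units: 0.0009
```

View pics/scene3c.png

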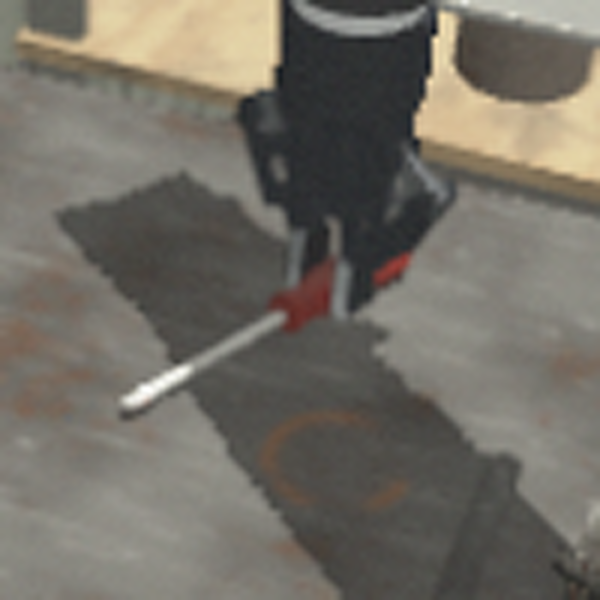

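View pics/top3c.png

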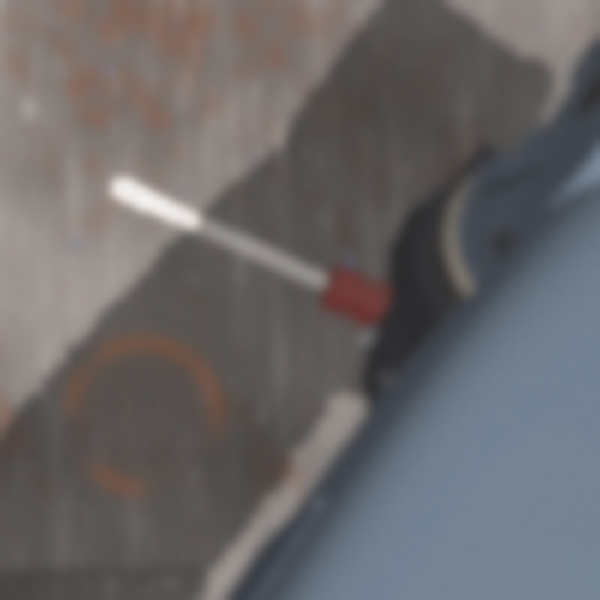

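```bash
python3 -m pendant '[{"dx":0,"dy":0,"dz":-0.2,"roll":0,"hand":-1},{"dx":0,"dy":0,"dz":-0.4,"roll":0,"hand":-1},{"dx":0,"dy":0,"dz":-0.5,"roll":0,"hand":-1},{"dx":0,"dy":0,"dz":-0.5,"roll":0,"hand":-1},{"dx":0,"dy":0,"dz":-0.5,"roll":0,"hand":-1},{"dx":0,"dy":0,"dz":-0.5,"roll":0,"hand":-1},{"dx":0,"dy":0,"dz":-0.2,"roll":0,"hand":-1},{"dx":0,"dy":0,"dz":0,"roll":0,"hand":-1}]' 70
python3 - <<'E'
from h import *
from workcell import get_image
go([.512,-.131,.06],3.8)
for n in("scene",):
    im=get_image(n)[:,:,::-1].copy(); cv2.imwrite(f"pics/{n}4.png",im)
    x,y=(250,100) if n=="scene" else (300,170)
    cv2.imwrite(f"pics/{n}4c.png",cv2.resize(im[y:y+100,x:x+100],None,fx=6,fy=6,interpolation=cv2.INTER_CUBIC))
E
```

```text
clock: 5.9
eef_pos: [0.4873, -0.2762, 0.0669]
tcp_rot: [-179.1, 1.4, -24.4]
force: [0.3, 0.3, -0.3]
width: 0.0225
t 5.9 p [ 0.4873 -0.2762  0.0669] rot [-179.11    1.36  -24.42] F [ 0.3  0.3 -0.3] w 0.0225
tool delta units (dx,dy,dz): [-1.867 -7.114  0.499] roll units: -0.3136
```

View pics/scene4c.png

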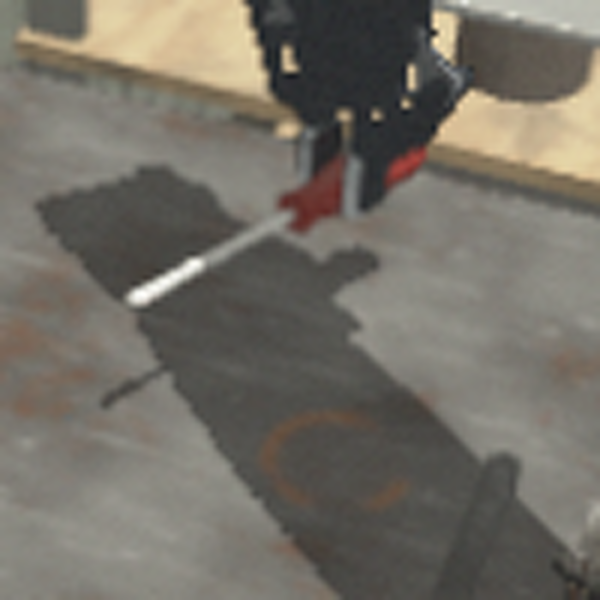

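```bash
python3 -m pendant '[{"dx":0,"dy":-0.3,"dz":0,"roll":-0.06,"hand":-1},{"dx":0,"dy":-0.5,"dz":0,"roll":-0.06,"hand":-1},{"dx":0,"dy":-0.5,"dz":0,"roll":-0.06,"hand":-1},{"dx":0,"dy":-0.5,"dz":0,"roll":-0.06,"hand":-1},{"dx":0,"dy":-0.5,"dz":0,"roll":-0.06,"hand":-1},{"dx":0,"dy":-0.3,"dz":0,"roll":0,"hand":-1},{"dx":0,"dy":0,"dz":0,"roll":0,"hand":-1}]'
python3 - <<'E'
from h import *
go([.512,-.131,.05],3.8)
E
```

```text
clock: 6.53
eef_pos: [0.4956, -0.2239, 0.0655]
tcp_rot: [-178.5, 0.9, 3.6]
force: [-0.1, 0.2, -1.6]
width: 0.0221
t 6.53 p [ 0.4956 -0.2239  0.0655] rot [-178.49    0.94    3.62] F [-0.1  0.2 -1.6] w 0.0221
tool delta units (dx,dy,dz): [ 1.123 -4.562  0.877] roll units: -0.002
```

```bash
cat >> h.py <<'E'
P0=np.array([.4863,-.2747,.0043]); R0=Ro.from_euler('xyz',[-179.11,1.38,-24.42],degrees=True)
u=np.array([np.cos(np.radians(65.5)),np.sin(np.radians(65.5))])
TIPW=np.array([*(P0[:2]+.144*u),.0105])
TIPT=R0.inv().apply(TIPW-P0)
def tip():
    s=status.sense(); R=Ro.from_euler('xyz',s['tcp_rot'],degrees=True); return np.array(s['eef_pos'])+R.apply(TIPT)
E
python3 - <<'E'
from h import *
print(TIPW,TIPT,tip(),proj("top",tip()),proj("scene",tip()))
E
python3 -m pendant '[{"dx":0.15,"dy":-0.4,"dz":0.12,"roll":0,"hand":-1},{"dx":0.15,"dy":-0.5,"dz":0.1,"roll":0,"hand":-1},{"dx":0.15,"dy":-0.5,"dz":0.1,"roll":0,"hand":-1},{"dx":0.15,"dy":-0.5,"dz":0.1,"roll":0,"hand":-1},{"dx":0.15,"dy":-0.5,"dz":0.1,"roll":0,"hand":-1},{"dx":0.15,"dy":-0.5,"dz":0.1,"roll":0,"hand":-1},{"dx":0.1,"dy":-0.3,"dz":0.1,"roll":0,"hand":-1},{"dx":0,"dy":0,"dz":0,"roll":0,"hand":-1}]'
python3 - <<'E'
from h import *
from workcell import get_image
go([.512,-.131,.032],3.8); print(tip(),proj("top",tip()),proj("scene",tip()))
for n in("scene","top"):
    im=get_image(n)[:,:,::-1].copy(); cv2.imwrite(f"pics/{n}5.png",im)
    x,y=(210,150) if n=="scene" else (200,150)
    cv2.imwrite(f"pics/{n}5c.png",cv2.resize(im[y:y+100,x:x+130],None,fx=6,fy=6,interpolation=cv2.INTER_CUBIC))
E
```

```text
[ 0.54601583 -0.14366558  0.0105    ] [ 5.16876148e-05 -1.44078838e-01 -3.96557377e-03] [ 0.48671209 -0.08023269  0.07324431] (np.float64(297.5628043599865), np.float64(218.68233732071207)) (np.float64(281.8338943761726), np.float64(169.26552485970666))
clock: 7.2
eef_pos: [0.5125, -0.1516, 0.0497]
tcp_rot: [-178.4, 1.0, 3.2]
force: [-0.6, -0.1, -0.9]
width: 0.0216
t 7.2 p [ 0.5125 -0.1516  0.0497] rot [-178.44    1.03    3.23] F [-0.6 -0.1 -0.9] w 0.0216
tool delta units (dx,dy,dz): [ 0.047 -1.007  0.912] roll units: -0.0064
[ 0.50463548 -0.00793297  0.05757444] (np.float64(269.81341127355284), np.float64(212.36108640999058)) (np.float64(264.58341447743186), np.float64(188.35258176322216))
```

View pics/scene5c.png

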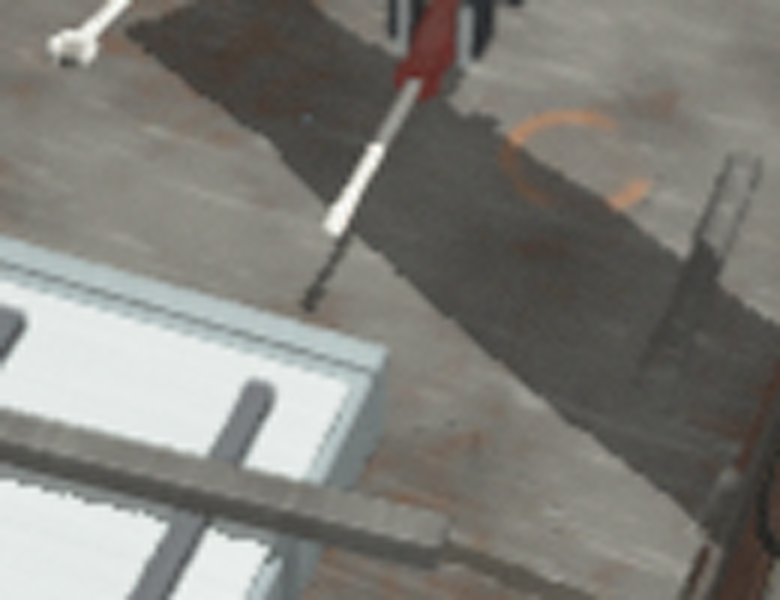

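View pics/top5c.png

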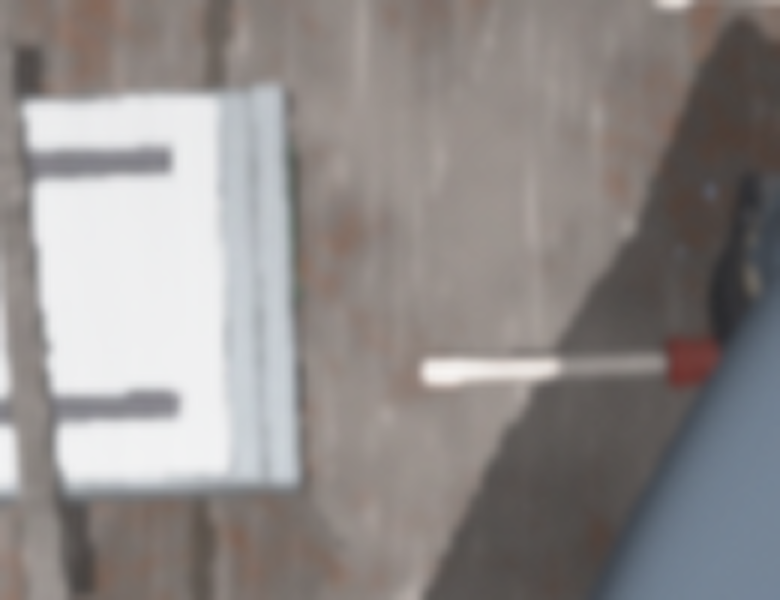

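```bash
cat > fit.py <<'E'
from h import *
from scipy.optimize import least_squares
np.set_printoptions(precision=4,suppress=True)
def px(x0,y0,k,u,v): return np.array([x0+(u+.5)/k-.5,y0+(v+.5)/k-.5])
# local scale coords (x,y,z) ; h = panel height param
obs=[]
def add(n,x0,y0,k,uv,loc): obs.append((n,px(x0,y0,k,*uv),loc))
top=(("top",165,145,5)); scn=("scene",160,170,4)
# rests: x from -50..70 (centre +10); far rest = y -55, near = +55
add(*top,(95,166),(70,-55,76)); add(*top,(318,158),(-50,-55,76)); add(*top,(100,370),(70,55,76)); add(*top,(324,360),(-50,55,76))
add(*scn,(209,127),(-50,-55,76)); add(*scn,(115,274),(70,-55,76)); add(*scn,(374,177),(-50,55,76)); add(*scn,(294,332),(70,55,76))
add("top",200,150,6,(298,487),(-100,90,'h')); add("top",200,150,6,(284,83),(-100,-90,'h'))
add("scene",210,150,6,(387,350),(-100,90,'h')); add(*scn,(197,80),(-100,-90,'h'))
add(*scn,(330,460),(100,90,0)); add(*scn,(45,352),(100,-90,0))
def res(p,which=None,sep=False):
    x,y,a,h=p; c,s=np.cos(a),np.sin(a); r=[]
    for n,q,l in obs:
        if which and n!=which: continue
        z=h if l[2]=='h' else l[2]/1000
        w=np.array([x+c*l[0]/1000-s*l[1]/1000,y+s*l[0]/1000+c*l[1]/1000,z])
        r+=list(np.array(proj(n,w))-q)
    return np.array(r)
for w in(None,"top","scene"):
    f=least_squares(res,[.54,.15,1.63,.06],args=(w,))
    x,y,a,h=f.x; c,s=np.cos(a),np.sin(a)
    B=np.array([x-c*.096-s*.045,y-s*.096+c*.045])
    print(w,f.x,np.degrees(a),"button",B,"rms",np.sqrt(np.mean(f.fun**2)))
    print(f.fun.reshape(-1,2).round(1).tolist())
t1=px(200,150,6,423,371);t2=px(210,150,6,333,228)
print("tip top@.0575",at("top",*t1,.0575),"scn",at("scene",*t2,.0575))
o1,d1=ray("top",*t1);o2,d2=ray("scene",*t2)
A=np.stack([d1,-d2],1);s,*_=np.linalg.lstsq(A,o2-o1,rcond=None);print("tri",o1+d1*s[0],o2+d2*s[1])
E
python3 fit.py
```

```text
None [0.5395 0.1501 1.6288 0.0564] 93.32228854652652 button [0.5002 0.0517] rms 1.0642610976838038
[[-0.3, 0.2], [0.3, -0.1], [-0.8, 0.5], [0.3, 0.6], [-0.3, -1.1], [-1.2, -2.3], [-0.1, -1.2], [-1.4, -1.5], [0.3, -0.2], [-0.0, 1.1], [-0.2, 0.1], [0.1, -0.5], [0.0, 1.7], [1.7, 3.0]]
top [0.5401 0.15   1.6254 0.0642] 93.13116316521348 button [0.5004 0.0517] rms 0.37942440080930345
[[-0.2, -0.1], [0.4, -0.2], [-0.8, 0.2], [0.3, 0.4], [0.2, -0.6], [0.1, 0.2]]
scene [0.5388 0.1504 1.6268 0.0565] 93.20923785272262 button [0.4993 0.052 ] rms 1.3301441596796644
[[-0.1, -1.0], [-1.0, -2.1], [0.1, -0.9], [-1.2, -1.3], [0.1, 0.3], [0.4, -0.4], [0.1, 2.0], [1.9, 3.1]]
tip top@.0575 [ 0.5072 -0.0086  0.0575] scn [ 0.5047 -0.0112  0.0575]
tri [ 0.5068 -0.0086  0.0598] [ 0.5039 -0.0094  0.0594]
```

```bash
python3 -c "
from h import *
go([.5085,-.1126,.0295],3.25)"
```

```text
t 7.3 p [ 0.5125 -0.153   0.0501] rot [-178.51    1.01    3.17] F [ 0.5  1.2 -1.6] w 0.022
tool delta units (dx,dy,dz): [-0.072 -2.001  1.086] roll units: -0.0009
```

```bash
python3 -m pendant '[{"dx":-0.1,"dy":-0.2,"dz":0.35,"roll":0,"hand":-1},{"dx":-0.1,"dy":-0.3,"dz":0.35,"roll":0,"hand":-1},{"dx":0,"dy":-0.3,"dz":0.2,"roll":0,"hand":-1},{"dx":0,"dy":-0.3,"dz":0.1,"roll":0,"hand":-1},{"dx":0,"dy":-0.3,"dz":0,"roll":0,"hand":-1},{"dx":0,"dy":0,"dz":0,"roll":0,"hand":-1},{"dx":0,"dy":0,"dz":0,"roll":0,"hand":-1}]'
python3 - <<'E'
from h import *
from workcell import get_image
go([.5085,-.1126,.0295],3.25); print(tip(),proj("top",tip()),proj("scene",tip()))
for n in("scene","top"):
    im=get_image(n)[:,:,::-1].copy(); cv2.imwrite(f"pics/{n}6.png",im)
    x,y=(210,150) if n=="scene" else (200,150)
    cv2.imwrite(f"pics/{n}6c.png",cv2.resize(im[y:y+100,x:x+130],None,fx=6,fy=6,interpolation=cv2.INTER_CUBIC))
E
```

```text
clock: 7.88
eef_pos: [0.5051, -0.1233, 0.0284]
tcp_rot: [-178.5, 1.1, 3.0]
force: [0.4, 0.4, -1.9]
width: 0.0218
t 7.88 p [ 0.5051 -0.1233  0.0284] rot [-178.54    1.07    3.01] F [ 0.4  0.4 -1.9] w 0.0218
tool delta units (dx,dy,dz): [ 0.196 -0.528 -0.044] roll units: -0.0027
[0.49776522 0.02041413 0.03606069] (np.float64(259.04832715139105), np.float64(215.888872144882)) (np.float64(262.3530279398141), np.float64(201.98456203250362))
```

View pics/scene6c.png

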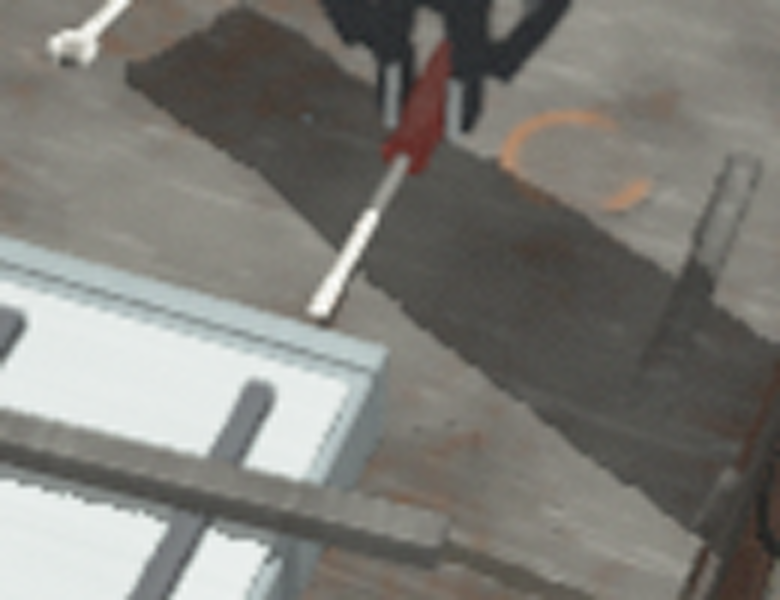

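View pics/top6c.png

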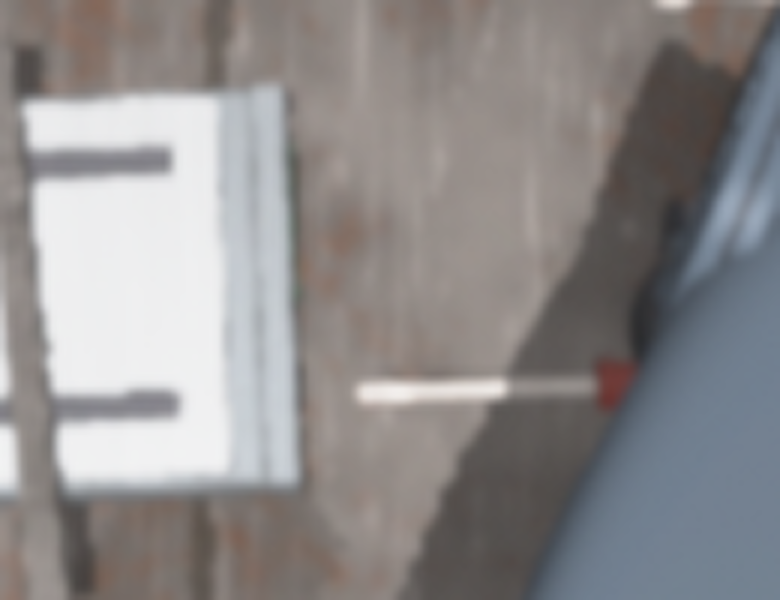

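Run:
```python
from h import *
px=lambda x0,y0,k,u,v:(x0+(u+.5)/k-.5,y0+(v+.5)/k-.5)
t1=px(200,150,6,357,393)
for uv in((333-13,318),(318,320)):
    t2=px(210,150,6,*uv)
    o1,d1=ray("top",*t1);o2,d2=ray("scene",*t2)
    A=np.stack([d1,-d2],1);s,*_=np.linalg.lstsq(A,o2-o1,rcond=None);print("tri",o1+d1*s[0],o2+d2*s[1])
# button ray projections
a=np.radians(93.2)
for z in(.038,): print([proj(n,[.5002,.0518,z]) for n in("top","scene")])
```

```text
tri [0.5002838  0.02033873 0.03381152] [0.49662168 0.01931629 0.03329451]
tri [0.50050761 0.02033004 0.03224337] [0.4974779  0.01948052 0.03181567]
[(np.float64(247.43707806157124), np.float64(214.71352573376953)), (np.float64(256.328039979631), np.float64(209.23006308561625))]
```

Run:
```python
from h import *
s=status.sense(); R=Ro.from_euler('xyz',s['tcp_rot'],degrees=True); p=np.array(s['eef_pos'])
G=R0.inv().apply([0,0,.0082])
for f in(.262,.65,1):
    w=p+R.apply(G+(TIPT-G)*f)
    for n,x,y in(("scene",210,150),("top",200,150)):
        q=np.array(proj(n,w)); print(f,w.round(4),n,((q+.5-[x,y])*6-.5).round(1))
im=cv2.imread("pics/scene6.png"); cv2.imwrite("pics/s6d.png",cv2.resize(im[170:215,245:295],None,fx=14,fy=14,interpolation=cv2.INTER_NEAREST))
```

```text
0.262 [ 0.5034 -0.086   0.0367] scene [401.  160.4]
0.262 [ 0.5034 -0.086   0.0367] top [593.1 388.8]
0.65 [ 0.5006 -0.0302  0.0365] scene [358. 238.]
0.65 [ 0.5006 -0.0302  0.0365] top [469.3 393.2]
1 [0.4981 0.0201 0.0363] scene [316.3 313.4]
1 [0.4981 0.0201 0.0363] top [357.4 397.1]
```

View pics/s6d.png

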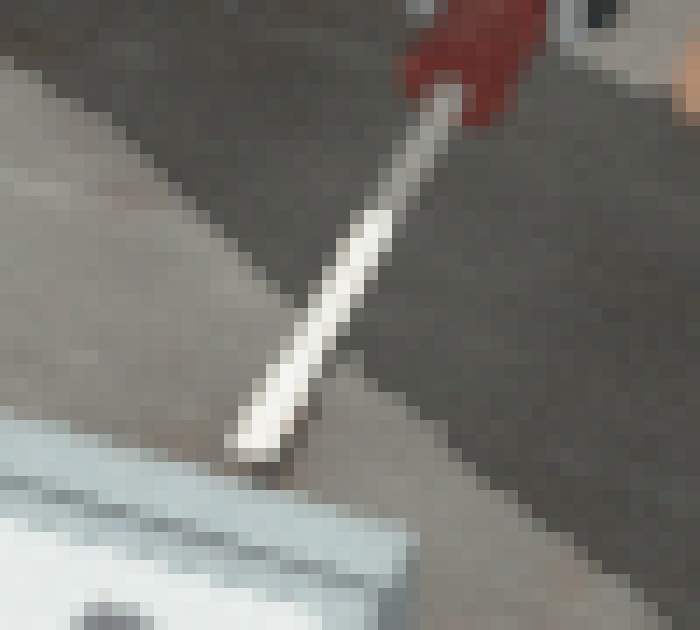

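```bash
python3 -m pendant '[{"dx":0.1,"dy":-0.2,"dz":-0.1,"roll":0,"hand":-1},{"dx":0.1,"dy":-0.2,"dz":-0.05,"roll":0,"hand":-1},{"dx":0,"dy":-0.1,"dz":0,"roll":0,"hand":-1},{"dx":0,"dy":0,"dz":0,"roll":0,"hand":-1},{"dx":0,"dy":0,"dz":0,"roll":0,"hand":-1}]'
python3 - <<'E'
from h import *
from workcell import get_image
go([.508,-.1115,.0303],3.25); print(tip(),proj("top",tip()),proj("scene",tip()))
for n in("scene","top"):
    im=get_image(n)[:,:,::-1].copy(); cv2.imwrite(f"pics/{n}7.png",im)
    x,y=(235,180) if n=="scene" else (235,190)
    cv2.imwrite(f"pics/{n}7c.png",cv2.resize(im[y:y+45,x:x+50],None,fx=14,fy=14,interpolation=cv2.INTER_NEAREST))
E
```

```text
clock: 8.4
eef_pos: [0.5108, -0.1135, 0.0336]
tcp_rot: [-178.6, 0.9, 2.9]
force: [-0.1, 0.3, -2.4]
width: 0.0222
t 8.4 p [ 0.5108 -0.1135  0.0336] rot [-178.63    0.88    2.94] F [-0.1  0.3 -2.4] w 0.0222
tool delta units (dx,dy,dz): [-0.131 -0.103  0.169] roll units: -0.0034
[0.50356445 0.03025697 0.04099472] (np.float64(255.43893536214836), np.float64(213.44237149824727)) (np.float64(258.7266149790672), np.float64(202.45385324685495))
```

View pics/scene7c.png

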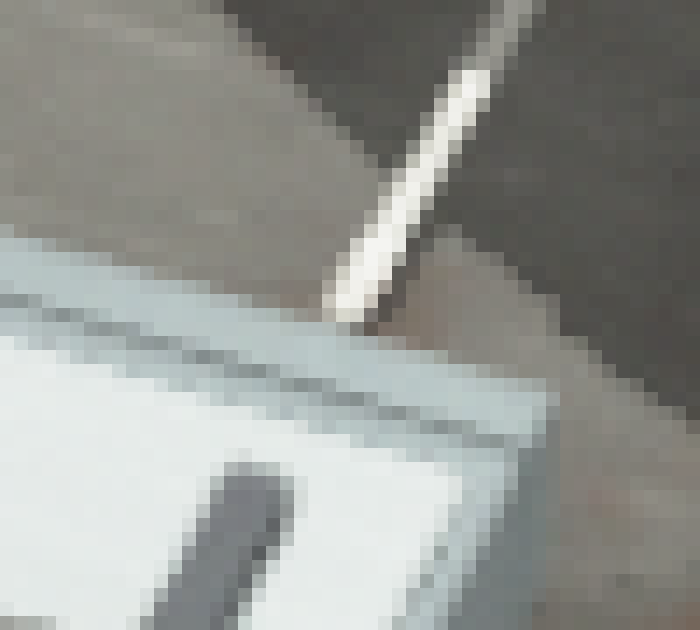

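View pics/top7c.png

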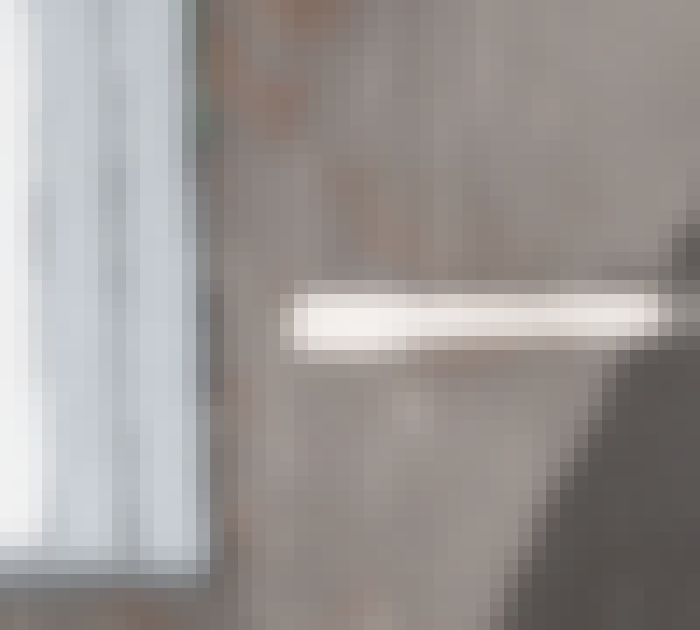

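```bash
python3 -m pendant '[{"dx":-0.12,"dy":-0.05,"dz":0.12,"roll":0,"hand":-1},{"dx":0,"dy":0,"dz":0,"roll":0,"hand":-1},{"dx":0,"dy":0,"dz":0,"roll":0,"hand":-1}]'
python3 - <<'E'
from h import *
go([.508,-.1115,.0303],3.25); print(tip())
E
```

```text
clock: 8.75
eef_pos: [0.5078, -0.1128, 0.0308]
tcp_rot: [-178.6, 0.9, 2.9]
force: [0.4, 0.3, -1.5]
width: 0.022
t 8.75 p [ 0.5078 -0.1128  0.0308] rot [-178.62    0.91    2.9 ] F [ 0.4  0.3 -1.5] w 0.022
tool delta units (dx,dy,dz): [ 0.016 -0.063  0.024] roll units: -0.0039
[0.50063783 0.03097836 0.03818807]
```

```bash
python3 -m pendant '[{"dx":0,"dy":-0.2,"dz":0.02,"roll":0,"hand":-1},{"dx":0,"dy":-0.2,"dz":0,"roll":0,"hand":-1},{"dx":0,"dy":-0.2,"dz":0,"roll":0,"hand":-1},{"dx":0,"dy":0,"dz":0,"roll":0,"hand":-1}]'
python3 - <<'E'
from h import *
from workcell import get_image
go([.508,-.1115,.0303],3.25); print(tip(),proj("top",tip()),proj("scene",tip()))
for n in("top",):
    im=get_image(n)[:,:,::-1].copy(); cv2.imwrite(f"pics/{n}8.png",im)
    x,y=(235,180) if n=="scene" else (235,190)
    cv2.imwrite(f"pics/{n}8c.png",cv2.resize(im[y:y+45,x:x+50],None,fx=14,fy=14,interpolation=cv2.INTER_NEAREST))
E
```

```text
clock: 9.08
eef_pos: [0.5065, -0.0997, 0.0302]
tcp_rot: [-178.6, 1.0, 2.9]
force: [-0.3, -0.3, -1.1]
width: 0.0222
t 9.08 p [ 0.5065 -0.0997  0.0302] rot [-178.58    0.96    2.85] F [-0.3 -0.3 -1.1] w 0.0222
tool delta units (dx,dy,dz): [ 0.047  0.591 -0.021] roll units: -0.0044
[0.49947928 0.04403241 0.03771686] (np.float64(250.31167356326944), np.float64(215.0378418436867)) (np.float64(257.88691542326666), np.float64(207.36817512921073))
```

View pics/top8c.png

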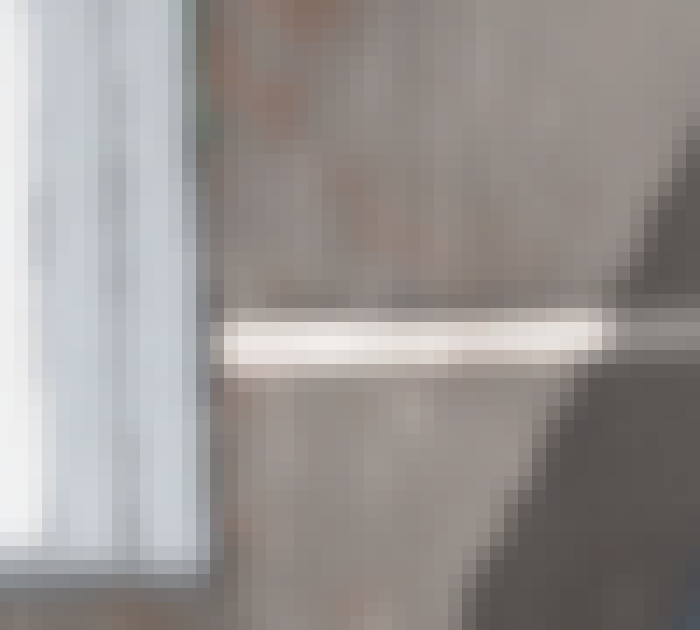

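```bash
python3 -m pendant '[{"dx":0,"dy":-0.12,"dz":0,"roll":0,"hand":-1},{"dx":0,"dy":-0.12,"dz":0,"roll":0,"hand":-1},{"dx":0,"dy":0,"dz":0,"roll":0,"hand":-1}]'
python3 -c "
from h import *
go([.508,-.1115,.0303],3.25); print(tip())"
python3 -m pendant '[{"dx":0,"dy":-0.12,"dz":0,"roll":0,"hand":-1},{"dx":0,"dy":0,"dz":0,"roll":0,"hand":-1}]'
python3 -c "
from h import *
go([.508,-.1115,.0303],3.25); print(tip())"
```

```text
clock: 9.38
eef_pos: [0.5064, -0.0947, 0.0305]
tcp_rot: [-178.6, 0.9, 2.9]
force: [-0.3, -0.3, -0.1]
width: 0.0217
t 9.38 p [ 0.5064 -0.0947  0.0305] rot [-178.62    0.94    2.87] F [-0.3 -0.3 -0.1] w 0.0217
tool delta units (dx,dy,dz): [ 0.036  0.844 -0.012] roll units: -0.0042
[0.49941797 0.04909785 0.03789728]
clock: 9.55
eef_pos: [0.5064, -0.092, 0.0306]
tcp_rot: [-178.6, 0.9, 2.9]
force: [0.1, -0.3, -0.6]
width: 0.0219
t 9.55 p [ 0.5064 -0.092   0.0306] rot [-178.62    0.93    2.88] F [ 0.1 -0.3 -0.6] w 0.0219
tool delta units (dx,dy,dz): [ 0.031  0.979 -0.008] roll units: -0.0041
[0.49934851 0.05180148 0.03803507]
```

```bash
python3 -m pendant '[{"dx":0,"dy":-0.12,"dz":0,"roll":0,"hand":-1},{"dx":0,"dy":0,"dz":0,"roll":0,"hand":-1}]'
python3 -c "
from h import *
go([.508,-.1115,.0303],3.25); print(tip())"
python3 -m pendant '[{"dx":0,"dy":-0.12,"dz":0,"roll":0,"hand":-1},{"dx":0,"dy":0,"dz":0,"roll":0,"hand":-1}]'
python3 -c "
from h import *
go([.508,-.1115,.0303],3.25); print(tip())"
```

```text
clock: 9.72
eef_pos: [0.5064, -0.0901, 0.0308]
tcp_rot: [-178.7, 0.9, 2.9]
force: [0.7, -1.4, -0.5]
width: 0.022
t 9.72 p [ 0.5064 -0.0901  0.0308] rot [-178.72    0.93    2.86] F [ 0.7 -1.4 -0.5] w 0.022
tool delta units (dx,dy,dz): [ 0.026  1.074 -0.   ] roll units: -0.0044
[0.49940493 0.05371225 0.03796658]
clock: 9.88
eef_pos: [0.5064, -0.0888, 0.031]
tcp_rot: [-178.9, 0.9, 2.8]
force: [-0.5, -1.5, -0.3]
width: 0.0218
t 9.88 p [ 0.5064 -0.0888  0.031 ] rot [-178.89    0.93    2.83] F [-0.5 -1.5 -0.3] w 0.0218
tool delta units (dx,dy,dz): [0.025 1.139 0.015] roll units: -0.0047
[0.49944927 0.05502378 0.03779549]
```

```bash
python3 -m pendant '[{"dx":0,"dy":-0.2,"dz":0,"roll":0,"hand":-1},{"dx":0,"dy":-0.2,"dz":0,"roll":0,"hand":-1}]'
python3 -c "
from h import *
go([.508,-.1115,.0303],3.25); print(tip())"
python3 -m pendant '[{"dx":0,"dy":-0.2,"dz":0,"roll":0,"hand":-1},{"dx":0,"dy":-0.2,"dz":0,"roll":0,"hand":-1}]'
python3 -c "
from h import *
go([.508,-.1115,.0303],3.25); print(tip())"
```

```text
clock: 10.05
eef_pos: [0.5064, -0.0849, 0.0318]
tcp_rot: [-179.5, 0.9, 2.7]
force: [-0.8, -13.4, -0.4]
width: 0.0215
t 10.05 p [ 0.5064 -0.0849  0.0318] rot [-179.46    0.94    2.7 ] F [ -0.8 -13.4  -0.4] w 0.0215
tool delta units (dx,dy,dz): [0.019 1.332 0.061] roll units: -0.0061
[0.49972671 0.05896661 0.03708481]
clock: 10.22
eef_pos: [0.5066, -0.085, 0.0334]
tcp_rot: [179.4, 1.0, 2.5]
force: [-0.8, -11.2, 0.8]
width: 0.0219
t 10.22 p [ 0.5066 -0.085   0.0334] rot [179.39   0.97   2.53] F [ -0.8 -11.2   0.8] w 0.0219
tool delta units (dx,dy,dz): [0.013 1.327 0.167] roll units: -0.008
[0.50036999 0.05900912 0.03579141]
```

```bash
python3 -m pendant '[{"dx":0,"dy":-0.08,"dz":0,"roll":0,"hand":-1},{"dx":0,"dy":-0.08,"dz":0,"roll":0,"hand":-1},{"dx":0,"dy":-0.08,"dz":0,"roll":0,"hand":-1}]'
python3 -c "
from h import *
go([.508,-.1115,.0303],3.25); print(tip())"
python3 -m pendant '[{"dx":0,"dy":-0.08,"dz":0,"roll":0,"hand":-1},{"dx":0,"dy":-0.08,"dz":0,"roll":0,"hand":-1}]'
python3 -c "
from h import *
go([.508,-.1115,.0303],3.25); print(tip())"
```

```text
clock: 10.47
eef_pos: [0.5061, -0.0856, 0.0351]
tcp_rot: [178.6, 1.1, 2.4]
force: [-1.8, -5.7, 0.3]
width: 0.022
t 10.47 p [ 0.5061 -0.0856  0.0351] rot [178.6    1.06   2.43] F [-1.8 -5.7  0.3] w 0.022
tool delta units (dx,dy,dz): [0.047 1.29  0.27 ] roll units: -0.0091
[0.49999616 0.05836608 0.03553426]
clock: 10.63
eef_pos: [0.5058, -0.0857, 0.0362]
tcp_rot: [178.1, 1.1, 2.4]
force: [-1.2, -6.4, 0.1]
width: 0.0222
t 10.63 p [ 0.5058 -0.0857  0.0362] rot [178.13   1.1    2.36] F [-1.2 -6.4  0.1] w 0.0222
tool delta units (dx,dy,dz): [0.06  1.284 0.336] roll units: -0.0099
[0.4999381  0.05833025 0.03546323]
```

```bash
python3 -m pendant '[{"dx":0,"dy":-0.1,"dz":0.05,"roll":0,"hand":-1},{"dx":0,"dy":-0.1,"dz":0.05,"roll":0,"hand":-1},{"dx":0,"dy":-0.1,"dz":0.05,"roll":0,"hand":-1}]'
python3 -c "
from h import *
go([.508,-.1115,.0303],3.25); print(tip())"
```

```text
clock: 10.88
eef_pos: [0.5059, -0.0857, 0.0356]
tcp_rot: [177.3, 1.1, 2.3]
force: [-1.6, -7.4, 1.8]
width: 0.0221
t 10.88 p [ 0.5059 -0.0857  0.0356] rot [177.29   1.1    2.25] F [-1.6 -7.4  1.8] w 0.0221
tool delta units (dx,dy,dz): [0.06  1.281 0.323] roll units: -0.0111
[0.50022278 0.05832778 0.03270221]
```

```bash
python3 -m pendant '[{"dx":0,"dy":0.2,"dz":-0.08,"roll":0,"hand":-1},{"dx":0,"dy":0.3,"dz":0,"roll":0,"hand":-1},{"dx":0,"dy":0.4,"dz":0,"roll":0,"hand":-1},{"dx":0,"dy":0.4,"dz":0,"roll":0,"hand":-1},{"dx":0,"dy":0.4,"dz":0,"roll":0,"hand":-1},{"dx":0,"dy":0.3,"dz":0,"roll":0,"hand":-1},{"dx":0,"dy":0,"dz":0,"roll":0,"hand":-1}]'
python3 - <<'E'
from h import *
from workcell import get_image
go([.508,-.18,.0303],3.25); print(tip(),proj("top",tip()),proj("scene",tip()))
for n in("scene","top"):
    im=get_image(n)[:,:,::-1].copy(); cv2.imwrite(f"pics/{n}9.png",im)
    x,y=(210,130) if n=="scene" else (200,150)
    cv2.imwrite(f"pics/{n}9c.png",cv2.resize(im[y:y+100,x:x+130],None,fx=6,fy=6,interpolation=cv2.INTER_CUBIC))
E
```

```text
clock: 11.47
eef_pos: [0.5079, -0.1267, 0.0392]
tcp_rot: [177.6, 1.0, 2.3]
force: [0.1, -0.7, -1.0]
width: 0.022
t 11.47 p [ 0.5079 -0.1267  0.0392] rot [177.61   1.01   2.3 ] F [ 0.1 -0.7 -1. ] w 0.022
tool delta units (dx,dy,dz): [-0.096  2.643  0.556] roll units: -0.0106
[0.50217466 0.01732887 0.0371206 ] (np.float64(260.21682838785466), np.float64(214.23390841678037)) (np.float64(261.3086447165248), np.float64(200.40539380483435))
```

View pics/scene9c.png

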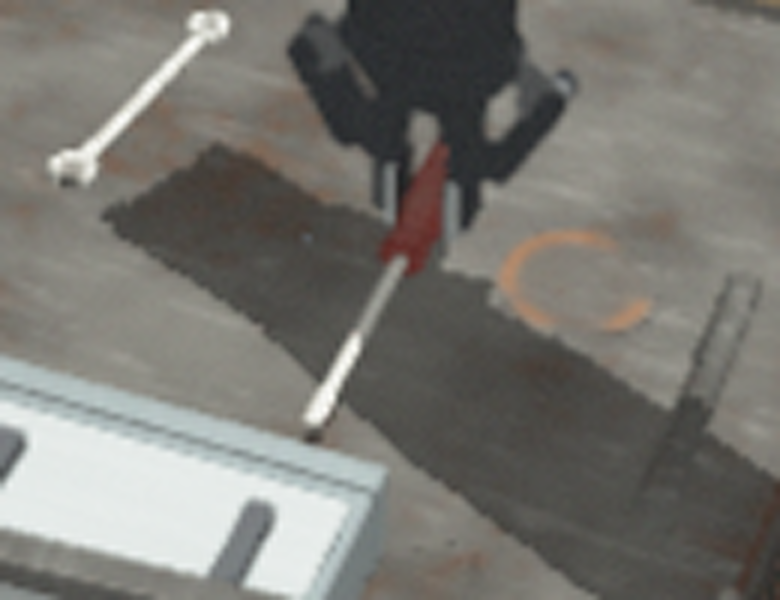

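View pics/top9c.png

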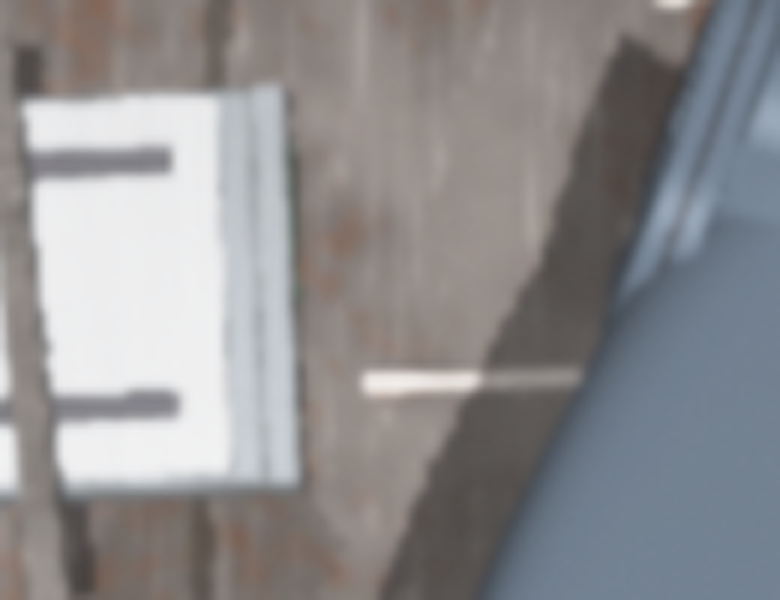

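```bash
python3 -m pendant '[{"dx":0,"dy":0.4,"dz":0.05,"roll":0,"hand":-1},{"dx":0,"dy":0.5,"dz":0.05,"roll":0,"hand":-1},{"dx":0,"dy":0.5,"dz":0.05,"roll":0,"hand":-1},{"dx":0,"dy":0.5,"dz":0.1,"roll":0,"hand":-1},{"dx":0,"dy":0.5,"dz":0.15,"roll":0,"hand":-1},{"dx":0,"dy":0.3,"dz":0.2,"roll":0,"hand":-1},{"dx":0,"dy":0,"dz":0.2,"roll":0,"hand":-1},{"dx":0,"dy":0,"dz":0,"roll":0,"hand":-1}]'
python3 - <<'E'
from h import *
go([.508,-.18,.007],3.25); print(tip())
E
```

```text
clock: 12.23
eef_pos: [0.5096, -0.1864, 0.0233]
tcp_rot: [177.7, 1.1, 2.3]
force: [-0.5, 0.4, -1.5]
width: 0.0221
t 12.23 p [ 0.5096 -0.1864  0.0233] rot [177.68   1.06   2.31] F [-0.5  0.4 -1.5] w 0.0221
tool delta units (dx,dy,dz): [-0.054 -0.356  0.8  ] roll units: -0.0104
[ 0.50384428 -0.04240343  0.0213952 ]
```

```bash
python3 -m pendant '[{"dx":0,"dy":0,"dz":0.2,"roll":0,"hand":-1},{"dx":0,"dy":0,"dz":0.2,"roll":0,"hand":-1},{"dx":0,"dy":0,"dz":0.15,"roll":0,"hand":-1},{"dx":0,"dy":0,"dz":0.1,"roll":0,"hand":-1},{"dx":0,"dy":0,"dz":0,"roll":0,"hand":-1}]'
python3 - <<'E'
from h import *
go([.508,-.18,.006],3.25); print(tip())
E
```

```text
clock: 12.65
eef_pos: [0.5085, -0.1856, 0.0078]
tcp_rot: [177.8, 1.2, 2.4]
force: [-0.1, 0.6, -0.5]
width: 0.0221
t 12.65 p [ 0.5085 -0.1856  0.0078] rot [177.8    1.17   2.38] F [-0.1  0.6 -0.5] w 0.0221
tool delta units (dx,dy,dz): [-0.014 -0.282  0.08 ] roll units: -0.0096
[ 0.50256862 -0.04156448  0.00622945]
```

```bash
python3 -m pendant '[{"dx":0,"dy":0,"dz":0.12,"roll":0,"hand":-1},{"dx":0,"dy":0,"dz":0.1,"roll":0,"hand":-1},{"dx":0,"dy":0,"dz":0.05,"roll":0,"hand":-1}]'
python3 - <<'E'
from h import *
from workcell import get_image
go([.508,-.18,.006],3.25); print(tip())
for n in("scene",):
    im=get_image(n)[:,:,::-1].copy(); cv2.imwrite(f"pics/{n}10.png",im)
    x,y=(210,130) if n=="scene" else (200,150)
    cv2.imwrite(f"pics/{n}10c.png",cv2.resize(im[y:y+100,x:x+130],None,fx=6,fy=6,interpolation=cv2.INTER_CUBIC))
E
```

```text
clock: 12.9
eef_pos: [0.509, -0.1858, 0.0051]
tcp_rot: [177.7, 1.1, 2.5]
force: [-3.2, 2.0, 6.3]
width: 0.0221
t 12.9 p [ 0.509  -0.1858  0.0051] rot [177.7    1.12   2.47] F [-3.2  2.   6.3] w 0.0221
tool delta units (dx,dy,dz): [-0.039 -0.289 -0.056] roll units: -0.0086
[ 0.502813   -0.04179376  0.00329039]
```

View pics/scene10c.png

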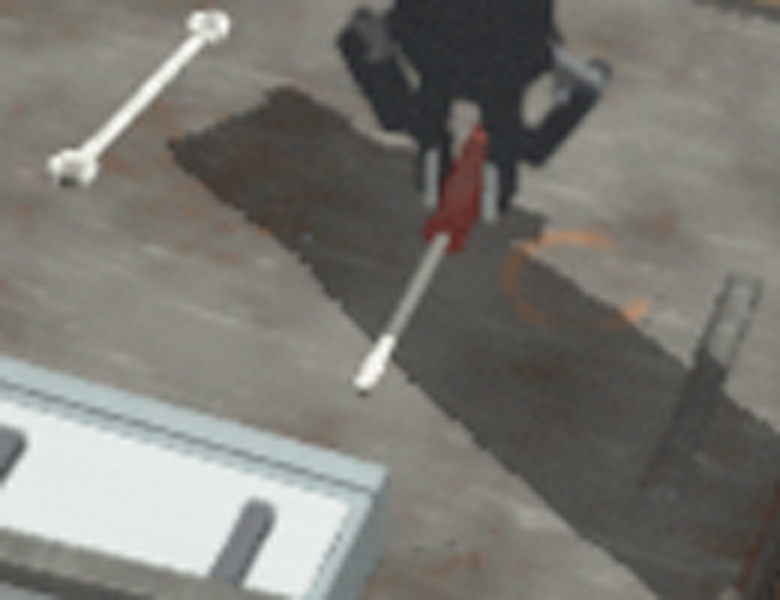

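```bash
python3 -m pendant '[{"dx":0,"dy":0,"dz":0,"roll":0,"hand":-0.4},{"dx":0,"dy":0,"dz":0,"roll":0,"hand":-0.3},{"dx":0,"dy":0,"dz":0,"roll":0,"hand":0},{"dx":0,"dy":0,"dz":0,"roll":0,"hand":0.4},{"dx":0,"dy":0,"dz":0,"roll":0,"hand":0.6},{"dx":0,"dy":0,"dz":0,"roll":0,"hand":0.6}]' 30
python3 - <<'E'
from h import *
from workcell import get_image
go([.508,-.18,.006],3.25)
for n in("scene",):
    im=get_image(n)[:,:,::-1].copy(); cv2.imwrite(f"pics/{n}11.png",im)
    x,y=(210,130) if n=="scene" else (200,150)
    cv2.imwrite(f"pics/{n}11c.png",cv2.resize(im[y:y+100,x:x+130],None,fx=6,fy=6,interpolation=cv2.INTER_CUBIC))
E
```

```text
clock: 13.45
eef_pos: [0.5107, -0.186, 0.0066]
tcp_rot: [177.6, 0.9, 2.5]
force: [-0.2, 0.6, 0.2]
width: 0.068
t 13.45 p [ 0.5107 -0.186   0.0066] rot [177.6    0.91   2.52] F [-0.2  0.6  0.2] w 0.068
tool delta units (dx,dy,dz): [-0.122 -0.307  0.021] roll units: -0.0081
```

View pics/scene11c.png

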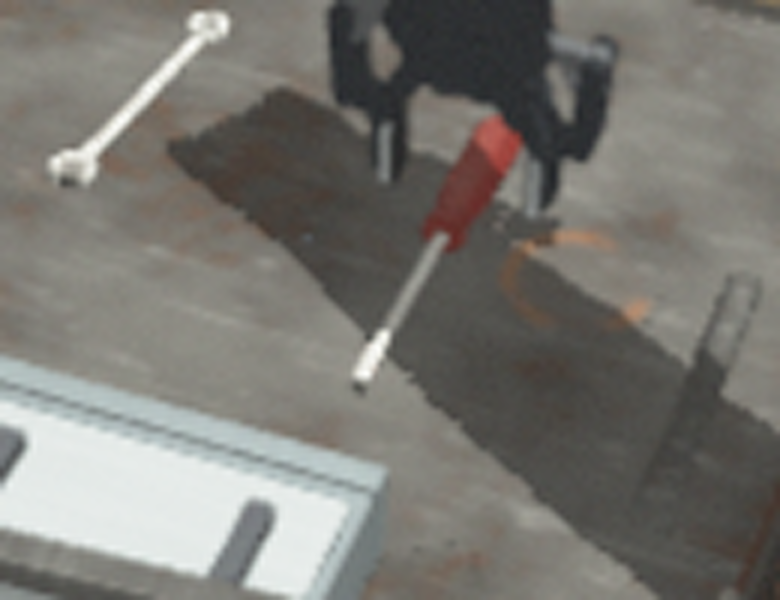

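```bash
python3 -m pendant '[{"dx":-0.1,"dy":0,"dz":0,"roll":0,"hand":1},{"dx":-0.1,"dy":0,"dz":-0.2,"roll":0,"hand":1},{"dx":0,"dy":0,"dz":-0.4,"roll":0,"hand":1},{"dx":0,"dy":0,"dz":-0.7,"roll":0,"hand":1},{"dx":0,"dy":0,"dz":-0.8,"roll":0,"hand":1},{"dx":0,"dy":0,"dz":-0.8,"roll":0,"hand":1},{"dx":0,"dy":0,"dz":-0.8,"roll":0,"hand":1},{"dx":0,"dy":0,"dz":-0.8,"roll":0,"hand":1},{"dx":0,"dy":0,"dz":-0.8,"roll":0,"hand":1},{"dx":0,"dy":0,"dz":-0.8,"roll":0,"hand":1}]'
python3 - <<'E'
from h import *
from workcell import get_image
go([.519,.166,.19],98)
for n in("scene","top"):
    im=get_image(n)[:,:,::-1].copy(); cv2.imwrite(f"pics/{n}12.png",im)
E
```

```text
clock: 14.33
eef_pos: [0.5038, -0.1791, 0.1326]
tcp_rot: [177.9, 1.4, 2.5]
force: [0.4, 0.1, 0.7]
width: 0.0854
t 14.33 p [ 0.5038 -0.1791  0.1326] rot [177.87   1.4    2.47] F [0.4 0.1 0.7] w 0.0854
tool delta units (dx,dy,dz): [  1.435 -17.088  -3.542] roll units: -1.0614
```

View pics/scene12.png

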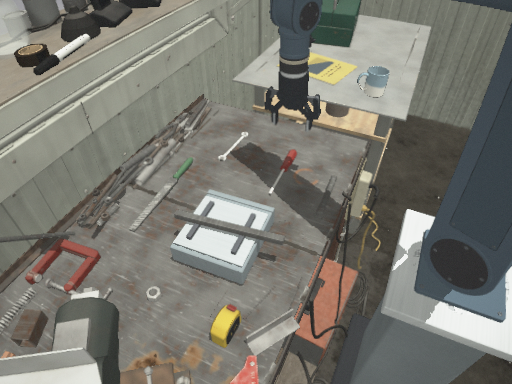

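View pics/top12.png

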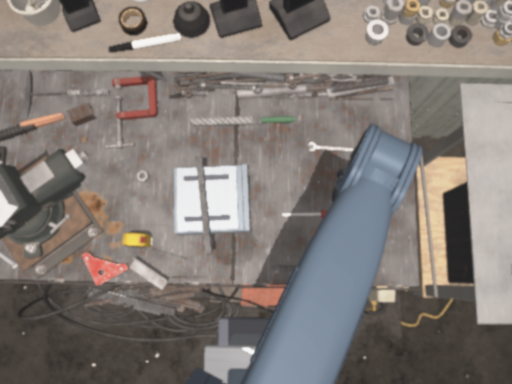

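```bash
python3 -m pendant '[{"dx":0,"dy":0,"dz":-0.4,"roll":-0.07,"hand":1},{"dx":0,"dy":0,"dz":-0.4,"roll":-0.07,"hand":1},{"dx":0,"dy":0,"dz":-0.4,"roll":-0.07,"hand":1},{"dx":0,"dy":0,"dz":-0.4,"roll":-0.07,"hand":1},{"dx":0,"dy":0,"dz":-0.4,"roll":-0.07,"hand":1},{"dx":0,"dy":0,"dz":-0.4,"roll":-0.07,"hand":1},{"dx":0,"dy":0,"dz":-0.4,"roll":-0.07,"hand":1},{"dx":0,"dy":0,"dz":0,"roll":-0.07,"hand":1},{"dx":0,"dy":0,"dz":0,"roll":-0.07,"hand":1},{"dx":0,"dy":0,"dz":0,"roll":-0.07,"hand":1}]'
python3 -c "
from h import *
go([.518,.1655,.19],98.2)"
```

```text
clock: 15.27
eef_pos: [0.5041, -0.1769, 0.1887]
tcp_rot: [-179.6, 2.5, 68.5]
force: [-0.4, -0.6, -0.3]
width: 0.0855
t 15.27 p [ 0.5041 -0.1769  0.1887] rot [-179.59    2.52   68.49] F [-0.4 -0.6 -0.3] w 0.0855
tool delta units (dx,dy,dz): [16.163 -5.634 -0.737] roll units: -0.3301
```

```bash
python3 -m pendant '[{"dx":0,"dy":0,"dz":0,"roll":-0.07,"hand":1},{"dx":0,"dy":0,"dz":0,"roll":-0.07,"hand":1},{"dx":0,"dy":0,"dz":0,"roll":-0.07,"hand":1},{"dx":0,"dy":0,"dz":0,"roll":-0.07,"hand":1},{"dx":0,"dy":0,"dz":0,"roll":-0.03,"hand":1},{"dx":0,"dy":0,"dz":0,"roll":0,"hand":1}]'
python3 -c "
from h import *
go([.518,.1655,.19],98.2)"
```

```text
clock: 15.77
eef_pos: [0.5015, -0.176, 0.1834]
tcp_rot: [-178.0, 1.8, 98.0]
force: [0.9, 0.5, -0.4]
width: 0.0855
t 15.77 p [ 0.5015 -0.176   0.1834] rot [-178.05    1.75   98.04] F [ 0.9  0.5 -0.4] w 0.0855
tool delta units (dx,dy,dz): [16.775  3.174 -0.95 ] roll units: -0.0017
```

```bash
python3 -m pendant '[{"dx":0.6,"dy":0.15,"dz":-0.1,"roll":0,"hand":1},{"dx":0.8,"dy":0.15,"dz":-0.1,"roll":0,"hand":1},{"dx":0.8,"dy":0.15,"dz":-0.1,"roll":0,"hand":1},{"dx":0.8,"dy":0.15,"dz":-0.1,"roll":0,"hand":1},{"dx":0.8,"dy":0.15,"dz":-0.1,"roll":0,"hand":1},{"dx":0.8,"dy":0.15,"dz":-0.05,"roll":0,"hand":1},{"dx":0.8,"dy":0.15,"dz":0,"roll":0,"hand":1},{"dx":0.8,"dy":0.15,"dz":0,"roll":0,"hand":1},{"dx":0.8,"dy":0.15,"dz":0,"roll":0,"hand":1},{"dx":0.8,"dy":0.15,"dz":0,"roll":0,"hand":1}]'
python3 -c "
from h import *
go([.518,.1655,.19],98.2)"
```

```text
clock: 16.6
eef_pos: [0.5085, -0.0052, 0.1856]
tcp_rot: [-177.8, 1.5, 96.9]
force: [0.6, 0.1, -0.4]
width: 0.085
t 16.6 p [ 0.5085 -0.0052  0.1856] rot [-177.79    1.45   96.9 ] F [ 0.6  0.1 -0.4] w 0.085
tool delta units (dx,dy,dz): [ 8.41   1.481 -0.489] roll units: -0.0144
```

```bash
python3 -m pendant '[{"dx":0.8,"dy":0.15,"dz":-0.05,"roll":-0.005,"hand":1},{"dx":0.8,"dy":0.15,"dz":-0.05,"roll":-0.005,"hand":1},{"dx":0.8,"dy":0.15,"dz":-0.05,"roll":-0.005,"hand":1},{"dx":0.8,"dy":0.15,"dz":-0.05,"roll":-0.005,"hand":1},{"dx":0.8,"dy":0.15,"dz":-0.05,"roll":0,"hand":1},{"dx":0.8,"dy":0.15,"dz":0,"roll":0,"hand":1},{"dx":0.8,"dy":0.15,"dz":0,"roll":0,"hand":1},{"dx":0.8,"dy":0.15,"dz":0,"roll":0,"hand":1},{"dx":0.7,"dy":0.1,"dz":0,"roll":0,"hand":1},{"dx":0,"dy":0,"dz":0,"roll":0,"hand":1}]'
python3 - <<'E'
from h import *
from workcell import get_image
go([.518,.1655,.15],98.2)
for n in("scene","top"):
    im=get_image(n)[:,:,::-1].copy(); cv2.imwrite(f"pics/{n}13.png",im)
    print(proj(n,status.sense()['eef_pos']), proj(n,[.518,.1655,.092]))
    x,y=(160,140) if n=="scene" else (150,140)
    cv2.imwrite(f"pics/{n}13c.png",cv2.resize(im[y:y+130,x:x+170],None,fx=4.5,fy=4.5,interpolation=cv2.INTER_CUBIC))
E
```

```text
clock: 17.43
eef_pos: [0.5086, 0.1584, 0.1841]
tcp_rot: [-177.5, 1.0, 98.4]
force: [0.1, -0.2, 0.5]
width: 0.0852
t 17.43 p [0.5086 0.1584 0.1841] rot [-177.49    1.03   98.39] F [ 0.1 -0.2  0.5] w 0.0852
tool delta units (dx,dy,dz): [0.313 0.59  1.677] roll units: 0.0021
(np.float64(230.73084098260898), np.float64(193.8154004803412)) (np.float64(227.43750268946874), np.float64(224.0877800000145))
(np.float64(202.4953032092322), np.float64(201.6845275959432)) (np.float64(203.25850472794573), np.float64(204.23815581345488))
```

View pics/scene13c.png

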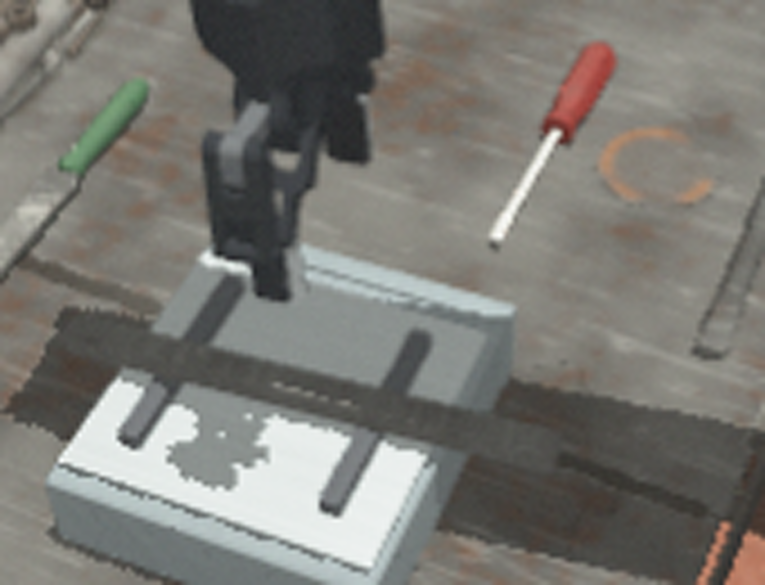

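View pics/top13c.png

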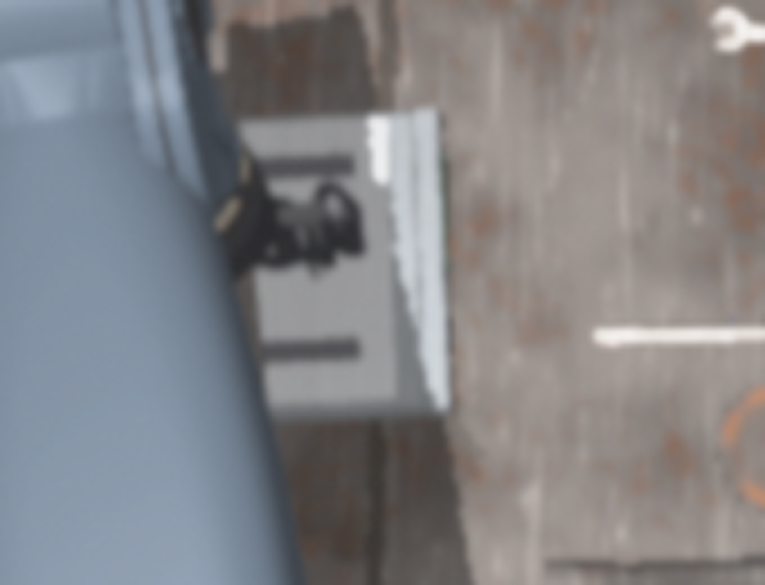

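```bash
python3 -m pendant '[{"dx":0.15,"dy":0.2,"dz":0.2,"roll":0,"hand":1},{"dx":0.15,"dy":0.2,"dz":0.4,"roll":0,"hand":1},{"dx":0,"dy":0.2,"dz":0.5,"roll":0,"hand":1},{"dx":0,"dy":0,"dz":0.5,"roll":0,"hand":1},{"dx":0,"dy":0,"dz":0.5,"roll":0,"hand":1},{"dx":0,"dy":0,"dz":0.5,"roll":0,"hand":1},{"dx":0,"dy":0,"dz":0.3,"roll":0,"hand":1},{"dx":0,"dy":0,"dz":0,"roll":0,"hand":1}]'
python3 - <<'E'
from h import *
from workcell import get_image
go([.518,.1655,.071],98.2)
for n in("scene",):
    im=get_image(n)[:,:,::-1].copy(); cv2.imwrite(f"pics/{n}14.png",im)
    x,y=(160,140) if n=="scene" else (150,140)
    cv2.imwrite(f"pics/{n}14c.png",cv2.resize(im[y:y+130,x:x+170],None,fx=4.5,fy=4.5,interpolation=cv2.INTER_CUBIC))
E
```

```text
clock: 18.2
eef_pos: [0.5173, 0.1594, 0.1173]
tcp_rot: [-177.3, 1.2, 98.0]
force: [-0.5, -0.7, -0.5]
width: 0.0854
t 18.2 p [0.5173 0.1594 0.1173] rot [-177.27    1.22   97.96] F [-0.5 -0.7 -0.5] w 0.0854
tool delta units (dx,dy,dz): [0.348 0.187 2.304] roll units: -0.0027
```

View pics/scene14c.png

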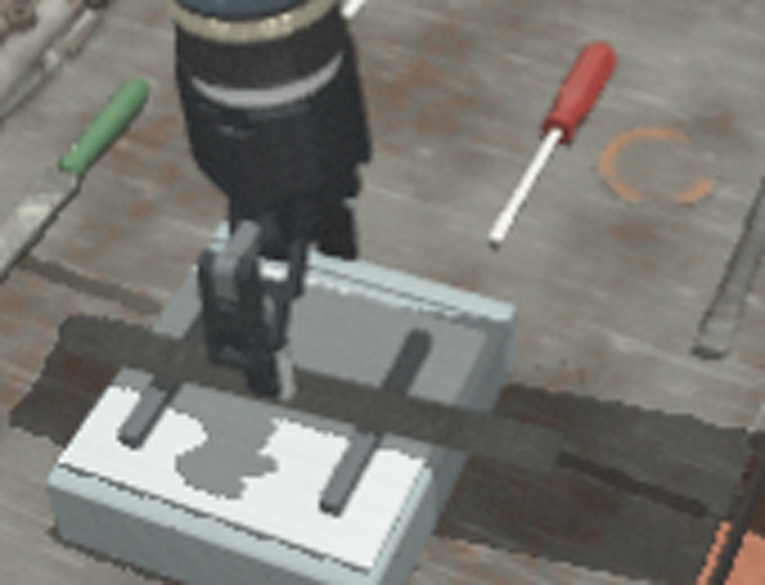

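```bash
python3 -m pendant '[{"dx":0.15,"dy":0.1,"dz":0.3,"roll":0,"hand":1},{"dx":0.15,"dy":0.1,"dz":0.4,"roll":0,"hand":1},{"dx":0.05,"dy":0,"dz":0.4,"roll":0,"hand":1},{"dx":0,"dy":0,"dz":0.4,"roll":0,"hand":1},{"dx":0,"dy":0,"dz":0.2,"roll":0,"hand":1},{"dx":0,"dy":0,"dz":0,"roll":0,"hand":1}]'
python3 - <<'E'
from h import *
go([.518,.1655,.071],98.2)
E
```

```text
clock: 18.75
eef_pos: [0.5201, 0.1671, 0.0814]
tcp_rot: [-177.5, 1.2, 98.0]
force: [0.9, -0.4, 0.6]
width: 0.0852
t 18.75 p [0.5201 0.1671 0.0814] rot [-177.46    1.21   97.97] F [ 0.9 -0.4  0.6] w 0.0852
tool delta units (dx,dy,dz): [-0.052 -0.092  0.527] roll units: -0.0026
```

```bash
python3 -m pendant '[{"dx":0,"dy":-0.1,"dz":0.2,"roll":0,"hand":1},{"dx":0,"dy":0,"dz":0.2,"roll":0,"hand":1},{"dx":0,"dy":0,"dz":0.05,"roll":0,"hand":1},{"dx":0,"dy":0,"dz":0,"roll":0,"hand":1}]'
python3 - <<'E'
from h import *
from workcell import get_image
go([.518,.1655,.071],98.2)
for n in("scene","top"):
    im=get_image(n)[:,:,::-1].copy(); cv2.imwrite(f"pics/{n}15.png",im)
    x,y=(160,160) if n=="scene" else (150,140)
    cv2.imwrite(f"pics/{n}15c.png",cv2.resize(im[y:y+130,x:x+170],None,fx=4.5,fy=4.5,interpolation=cv2.INTER_CUBIC))
E
```

```text
clock: 19.08
eef_pos: [0.5173, 0.1665, 0.0715]
tcp_rot: [-177.4, 1.2, 98.0]
force: [-0.2, -0.5, 0.4]
width: 0.0855
t 19.08 p [0.5173 0.1665 0.0715] rot [-177.45    1.21   97.97] F [-0.2 -0.5  0.4] w 0.0855
tool delta units (dx,dy,dz): [-0.052  0.028  0.027] roll units: -0.0025
```

View pics/scene15c.png

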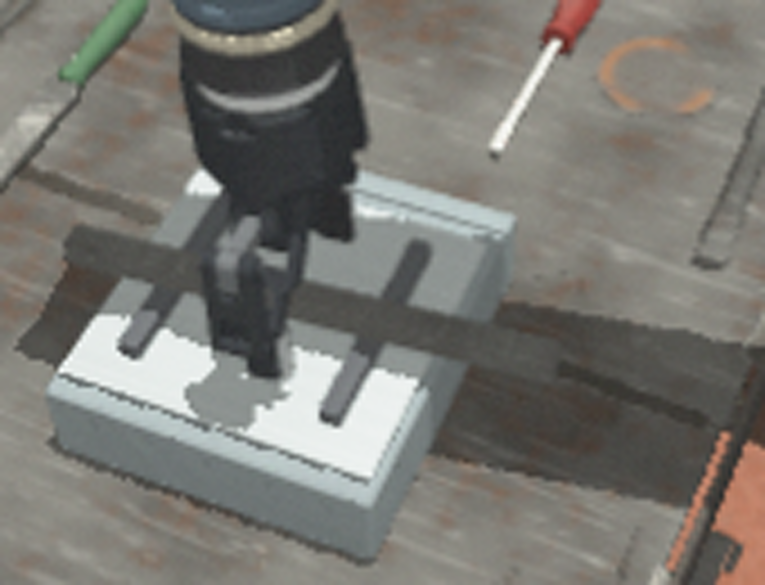

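View pics/top15c.png

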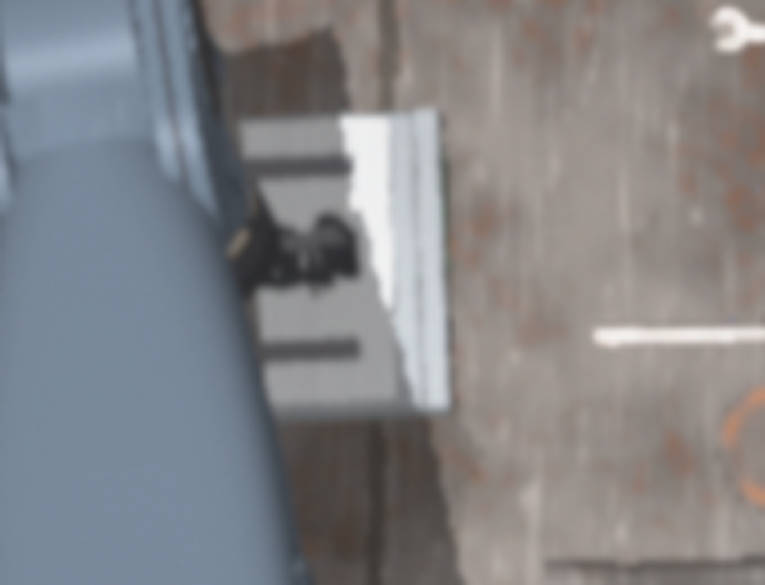

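```bash
python3 -m pendant '[{"dx":0,"dy":0,"dz":0,"roll":0,"hand":-1},{"dx":0,"dy":0,"dz":0,"roll":0,"hand":-1},{"dx":0,"dy":0,"dz":0,"roll":0,"hand":-1},{"dx":0,"dy":0,"dz":0,"roll":0,"hand":-1},{"dx":0,"dy":0,"dz":0,"roll":0,"hand":-1},{"dx":0,"dy":0,"dz":0,"roll":0,"hand":-1},{"dx":0,"dy":0,"dz":0,"roll":0,"hand":-1},{"dx":0,"dy":0,"dz":0,"roll":0,"hand":-1},{"dx":0,"dy":0,"dz":0,"roll":0,"hand":-1},{"dx":0,"dy":0,"dz":0,"roll":0,"hand":-1}]' 90
python3 - <<'E'
from h import *
go([.518,.1655,.171],98.2)
E
```

```text
clock: 20.02
eef_pos: [0.5189, 0.1666, 0.0739]
tcp_rot: [-177.7, 1.2, 97.9]
force: [0.2, -0.6, 0.6]
width: 0.0137
t 20.02 p [0.5189 0.1666 0.0739] rot [-177.67    1.21   97.95] F [ 0.2 -0.6  0.6] w 0.0137
tool delta units (dx,dy,dz): [-0.15  -0.252 -4.847] roll units: -0.0028
```

```bash
python3 -m pendant '[{"dx":0,"dy":0,"dz":-0.2,"roll":0,"hand":-1},{"dx":0,"dy":0,"dz":-0.3,"roll":0,"hand":-1},{"dx":0,"dy":0,"dz":-0.3,"roll":0,"hand":-1},{"dx":0,"dy":0,"dz":-0.3,"roll":0,"hand":-1},{"dx":0,"dy":0,"dz":-0.2,"roll":0,"hand":-1},{"dx":0,"dy":0,"dz":0,"roll":0,"hand":-1}]'
python3 - <<'E'
from h import *
from workcell import get_image
go([.518,.1655,.171],98.2)
for n in("scene",):
    im=get_image(n)[:,:,::-1].copy(); cv2.imwrite(f"pics/{n}16.png",im)
    x,y=(160,130) if n=="scene" else (150,140)
    cv2.imwrite(f"pics/{n}16c.png",cv2.resize(im[y:y+130,x:x+170],None,fx=4.5,fy=4.5,interpolation=cv2.INTER_CUBIC))
E
```

```text
clock: 20.52
eef_pos: [0.5174, 0.1669, 0.0989]
tcp_rot: [-177.3, 1.2, 98.0]
force: [0.4, 0.6, -3.6]
width: 0.0138
t 20.52 p [0.5174 0.1669 0.0989] rot [-177.26    1.22   97.96] F [ 0.4  0.6 -3.6] w 0.0138
tool delta units (dx,dy,dz): [-0.151 -0.153 -3.6  ] roll units: -0.0027
```

View pics/scene16c.png

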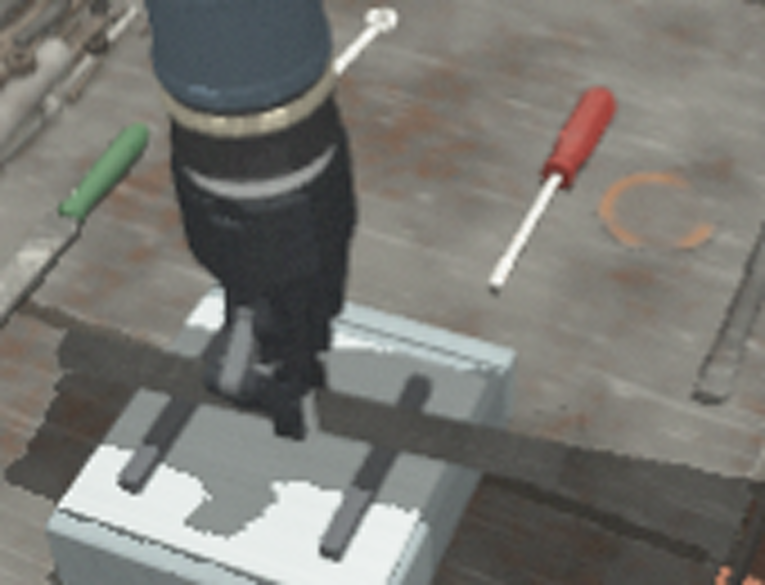

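```bash
python3 -m pendant '[{"dx":0,"dy":0,"dz":-0.3,"roll":0,"hand":-1},{"dx":0,"dy":0,"dz":-0.45,"roll":0,"hand":-1},{"dx":0,"dy":0,"dz":-0.5,"roll":0,"hand":-1},{"dx":0,"dy":0,"dz":-0.5,"roll":0,"hand":-1},{"dx":0,"dy":0,"dz":-0.5,"roll":0,"hand":-1},{"dx":0,"dy":0,"dz":-0.5,"roll":0,"hand":-1},{"dx":0,"dy":0,"dz":-0.4,"roll":0,"hand":-1},{"dx":0,"dy":0,"dz":-0.2,"roll":0,"hand":-1},{"dx":0,"dy":0,"dz":0,"roll":0,"hand":-1},{"dx":0,"dy":0,"dz":0,"roll":0,"hand":-1}]'
python3 -m pendant '[{"dx":0,"dy":0,"dz":0,"roll":0,"hand":-1},{"dx":0,"dy":0,"dz":0,"roll":0,"hand":-1},{"dx":0,"dy":0,"dz":0,"roll":0,"hand":-1},{"dx":0,"dy":0,"dz":0,"roll":0,"hand":-1},{"dx":0,"dy":0,"dz":0,"roll":0,"hand":-1},{"dx":0,"dy":0,"dz":0,"roll":0,"hand":-1}]'
python3 - <<'E'
from h import *
from workcell import get_image
go([.518,.1655,.171],98.2); print(status.sense()['joint_vel'])
for n in("scene","top"):
    im=get_image(n)[:,:,::-1].copy(); cv2.imwrite(f"pics/{n}17.png",im)
go([.518,.1655,.171],98.2)
im=cv2.imread("pics/scene17.png");cv2.imwrite("pics/scene17c.png",cv2.resize(im[90:230,150:350],None,fx=4,fy=4,interpolation=cv2.INTER_CUBIC))
E
```

```text
clock: 21.4
eef_pos: [0.5217, 0.1692, 0.175]
tcp_rot: [-177.5, 1.2, 98.0]
force: [0.3, 0.1, -3.4]
width: 0.0139
clock: 21.9
eef_pos: [0.5201, 0.1689, 0.1721]
tcp_rot: [-177.2, 1.2, 98.0]
force: [-0.5, -0.9, -3.8]
width: 0.0136
t 21.9 p [0.5201 0.1689 0.1721] rot [-177.17    1.22   97.97] F [-0.5 -0.9 -3.8] w 0.0136
tool delta units (dx,dy,dz): [-0.151 -0.123  0.062] roll units: -0.0026
[ 0.04109814  0.21532466 -0.38558179  0.04803484  0.1100234   0.02723216]
t 22.0 p [0.5201 0.1689 0.1721] rot [-177.18    1.22   97.96] F [-0.  -0.7 -3.1] w 0.014
tool delta units (dx,dy,dz): [-0.151 -0.126  0.066] roll units: -0.0026
```

View pics/scene17c.png

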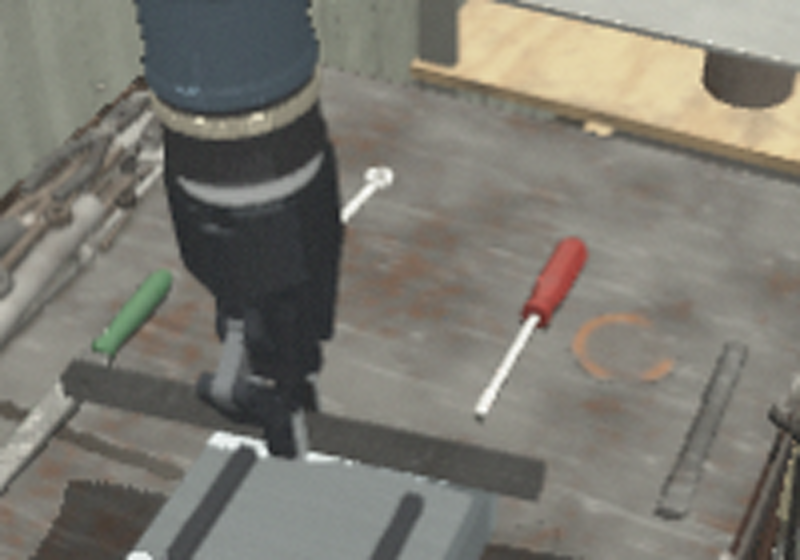

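View pics/top17.png

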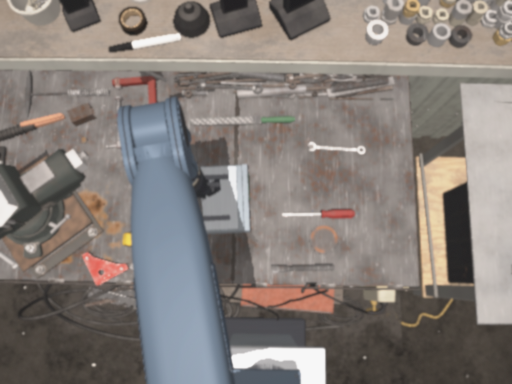

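Run:
```python
from h import *
a=np.radians(8.2)
for s in(.13,-.13):
  for tilt in(-.05,0,.05):
    q=np.array(proj("scene",[.520+s*np.cos(a),.168+s*np.sin(a),.182+s*tilt])); print(s,tilt,((q+.5-[150,90])*4-.5).round(0))
print(status.sense()['joint_vel'].round(2), status.sense()['clock'])
```

```text
0.13 -0.05 [ 71. 385.]
0.13 0 [ 69. 376.]
0.13 0.05 [ 67. 367.]
-0.13 -0.05 [543. 472.]
-0.13 0 [542. 481.]
-0.13 0.05 [541. 490.]
[ 0.01 -0.06  0.36 -0.09  0.01  0.01] 22.0
```

```bash
python3 -c "
from workcell import bot,status
print(bot.close_job()); s=status.sense(); print(s['clock'],s['eef_pos'],s['force'],s['width'])"
```

```text
the job is handed in; nothing more can be done
None
the job is handed in; nothing more can be done
```

The job is handed in at about 22 s of the 64 s limit, with the gripper still holding the bar over the pan. The interface gave no verdict, and no state could be read afterwards.

- **Zero button:** I gripped the screwdriver and pushed the tip into the button for about 0.8 s, with the bar lying on the scale untouched. The force stayed at 5.7–13 N, against the 4.2 N it takes to push the button fully in. The tip stopped about 5 mm past first contact, which matches the full travel. No camera could see the button itself, so the force and tip position are my only evidence that it went fully in and came out again.
- **Screwdriver:** I lowered it until it pressed on the bench at about 6 N and then let go. In the last pictures it lies about 95 mm clear of the scale.
- **Bar:** I gripped it at its middle with 90 N and lifted it about 10 cm. Its centre is about 116 mm above the pan and about 20 mm sideways from the pan centre. The extra load on the wrist is about 3.5 N, which is about 0.36 kg. The scene picture shows it level to about 0.02 rad and still.
- **Other items:** The chisel and spanner look unmoved in the last pictures. The tape measure and nut are hidden or nearly hidden by the arm there, but the arm never went near them.

- **Disagreements:**
  - The finger opening read lower than the sizes given: 22 mm on the 27 mm handle and 13.7 mm on the 16 mm bar.
  - The two cameras differed by 1–5 mm on the scale and screwdriver positions, so I used their average and went by the wrist force at the button.
  - The tool also tilted 2–3° over the run, and the interface has no row to correct that.

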